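# Pack the syringe transport case and hang its logger

### The arm

A 6-joint arm with a two-finger parallel gripper is mounted at the origin on a cart in front of the work surface, level with it; the furniture and walls round the work are solid. World frame = base frame: x ahead of the robot, y to its left, z up, the work surface at z = 0. Lengths are in mm, angles in rad, forces in N, time in s.
With the tool pointing down it reaches from about 275 to 1000 mm from the base axis. Payload 8.4 kg.
Tool frame: the origin (TCP) lies between the finger pads; the fingertips stand 22 mm ahead of it and the grasp point (between the pads) lies 3 mm ahead of it; z points along the fingers, y is the line along which they close (so a half turn about z gives the same grasp; the last joint's range is limited). The gripper opens to 85 mm and grips with 20 to 120 N. Pads are 22 mm wide; open, the fingers measure 114 mm over their backs; the gripper's body (76 mm by 85 mm) begins 54 mm behind the grasp point. The pads swing forward as they close: fully open they stand 13 mm farther back than shut.
Start: joints at [1.11, 0.353, 1.633, -0, 1.155, -0.002], TCP at [276.794, 560.369, 253.281] pointing down, gripper open.
Joint ranges: [-2.63, 2.63], [-0.92, 2.1], [0.06, 2.66], [-1.3, 4.44], [0, 2.69], [-3.02, 3.02]. Speed limits (rad/s): [2.22, 2.22, 2.79, 3.14, 3.14, 3.14].

### API

Orientations are given as [roll, pitch, yaw] about the fixed x, y, z axes, in that order (R = Rz(yaw) Ry(pitch) Rx(roll)).
In Python, from rig import r, grab_frame gives the robot as it stands.
- The arm moves only by the shell command python3 -m inch 'ROWS' [FORCE]. ROWS is JSON, a list of rows, each a list of 7 numbers: the turn, a rotation vector about the tool's x, y, z as a fraction of full scale, then the shift along the tool's x, y, z as a fraction of full scale, then the closure, from 0 (fully open) to 1 (shut). In form: [[rx, ry, rz, dx, dy, dz, fingers], ...]. A call has 1 to 8 rows; each row shifts and turns the commanded pose from where the row before left it, along the tool's axes as they then stand; what a row does not reach is not made up. Full scale, the value 1, is 2.5 cm for a shift and pi rad for a turn. A row lasts 1/12 s, in which the tool goes at most 41.7 mm and 7.16 degrees, less where a joint would pass 70% of its speed; a pose out of reach is approached as far as the arm can. A call with a number of a shift or a turn outside -1 to 1 is refused whole. A call with a gripper value outside its range is refused whole. The fingers move at their own pace and stop on an object; FORCE is the grip in N (left out, the last holds). Time passes only in rows, so rows that do not move let the fingers close. It gives the time, the measured TCP pose, the force, the opening and the grip force at its end, in the units of the state.
- r.sense(): the state, without advancing time (a new reading comes with each control period).
- grab_frame(name): name is "scene" or "top" or "wrist"; returns a dict with "pixels" (420x560x3 uint8, red, green, blue), "z_map" (420x560 float32, mm along the optical axis (not along the pixel's ray), 0 where there is no reading), "vertical_fov" (degrees; the focal length in pixels is half the picture's height over the tangent of half this angle, whatever the lens; pixels are square), "cx", "cy" (the principal point, pixels), "cam_to_world" (4x4, takes a point from camera to world coordinates). Camera axes: x right, y down, z forward; pixel columns grow to the right and rows downward; lengths in mm; the calibration is good to about 2 mm. A picture is of the moment at which its call begins.
- r.sign_off(): hands the job in; it is judged then, once.
The state is a dict: "clock": time; "qpos": joint angles; "qvel": joint speeds; "joint_efforts": joint torques, N m; "eef_pos": TCP position; "tcp_rot": TCP orientation; "contact_force": force on the tool from outside, world axes, zero at the start; "wrist_torque": the same for the moment, N m; "opening": opening from 0.0 (shut) to 1.0 (fully open); "grasp_force": force on a finger pad.
Only numpy, scipy, OpenCV 4.12 (cv2) and the standard library are available. Lean on these libraries where they do the work, as an engineer would, in place of code of your own. Each camera call takes 0.05 s, during which the arm holds its last target. There are 200 camera calls.

### The job

Pack the transport case: swing the red-pinned hasp right back off the lid's catch, open the lid fully, upright, and lay every filled syringe that is on the worktop flat inside. Then shut the lid and swing the hasp flat over the catch again, and only then hook the temperature logger over the orange end of the rail and slide it along the rail, without lifting it off, until its hook sits on the green band; leave it hanging there. Never lift the lid while the hasp is over the catch, and do not disturb the tape roll or the swab packet.

Things in the scene. Friction and masses are not known exactly. Their poses are not given: they have to be found in the camera images.
- case_floor (a point): centre of the inner floor of a fixed grey transport case standing on the worktop. Outside 202 mm (x) by 152 mm (y), walls 50 mm high and 6 mm thick, inside 190 by 140 mm, floor 6 mm above the worktop (this point lies on it). Axes: x away from the case's front (roughly away from the robot), y to the left, z up. Syringes are laid along x
- lid_hinge (a point): middle of the lid's hinge line, at the case's far rim, 54 mm above the worktop; the line runs along the case's y; axes as the case's
- lid (a joint): angle of the blue lid, rad: 0 shut, grows as it opens upward and away from the front, stop at 1.65; stiff hinge (about 0.22 N m of friction), stays where left; fully open means upright, over 1.4
- lid_lug (a point): grip point of the lid's lifting lug: a round steel rod 11 mm thick, sticking out 56 mm sideways (case -y) near the lid's front, free all round, with an 18 mm end stop. The point is on its axis, 28 mm out from the case wall. With the lid shut it is 185 mm from the hinge line towards the front, level with it; it circles the hinge line at 185 mm. Can be held across x from above, turning between the fingers
- hasp_hinge (a point): middle of the hasp's hinge line on the case's front rim, 58 mm above the worktop, along the case's y; axes as the case's
- hasp (a joint): angle of the steel hasp, rad: 0 lying flat on the lid over the catch, grows as it swings up and towards the front, off the lid; stop at 2.0; friction hinge (0.04 N m), stays where left; right back off the catch means over 1.5
- hasp_pin (a point): grip point of the hasp's red pull pin: a round pin 11 mm thick that sticks out 40 mm sideways (case +y) from the hasp's raised end, free all round. This point lies on its axis, 34 mm to +y of the hasp's middle. With the hasp flat it is 60 mm beyond the hinge line (+x) and 32 mm above it (28 mm above the lid's top), and moves on a circle of 68 mm about the hinge line; can be held across x from above, turning between the fingers
- syringe_0_mid (a point): middle (half-way along and half-way up the barrel) of a filled syringe, 164 mm long, 24 mm wide over its finger flange, 12 to 14 mm high as it lies; may be absent. Its y axis runs along the syringe towards the teal needle cap; the barrel here is 10 mm wide and 11 mm high, this point lying 6 mm above what it rests on; grip the barrel here, across. The flange is 48 mm towards -y, both ends 82 mm away. 15 g
- syringe_1_mid (a point): middle (half-way along and half-way up the barrel) of a filled syringe, 164 mm long, 24 mm wide over its finger flange, 12 to 14 mm high as it lies; may be absent. Its y axis runs along the syringe towards the teal needle cap; the barrel here is 10 mm wide and 11 mm high, this point lying 6 mm above what it rests on; grip the barrel here, across. The flange is 48 mm towards -y, both ends 82 mm away. 15 g
- syringe_2_mid (a point): middle (half-way along and half-way up the barrel) of a filled syringe, 164 mm long, 24 mm wide over its finger flange, 12 to 14 mm high as it lies; may be absent. Its y axis runs along the syringe towards the teal needle cap; the barrel here is 10 mm wide and 11 mm high, this point lying 6 mm above what it rests on; grip the barrel here, across. The flange is 48 mm towards -y, both ends 82 mm away. 15 g
- syringe_3_mid (a point): middle (half-way along and half-way up the barrel) of a filled syringe, 164 mm long, 24 mm wide over its finger flange, 12 to 14 mm high as it lies; may be absent. Its y axis runs along the syringe towards the teal needle cap; the barrel here is 10 mm wide and 11 mm high, this point lying 6 mm above what it rests on; grip the barrel here, across. The flange is 48 mm towards -y, both ends 82 mm away. 15 g
- logger_grip (a point): middle of the grip post of the temperature logger: a loose white box 56 x 64 x 60 mm (x, y, z) with a steel hook above it and on top of that a blue square post, 16 x 16 mm, 52 mm high, standing upright on the worktop, 190 mm tall, about 180 g. This point is the post's centre line, 168 mm above the box's underside (post from 138 to 190 mm). Axes: x towards the hook's mouth (away from the little display), z up
- logger_seat (a point): point of the logger where the rail's axis lies when it hangs: 127 mm above the box's underside, on its centre line, 41 mm below logger_grip; same axes. The hook is an upside-down U: its stem (8 mm rod) stands at x = -20 mm, its lip at x = +20 mm ends 112 mm above the underside (15 mm below this point), so the rail must come in from the +x side under the lip, above the box top at 60 mm
- rail_mid (a point): middle of the axis of a fixed horizontal steel rail, 12 mm thick and 320 mm long on two posts (at y = -158 and +158 mm); the axis is 165 mm above the worktop. Axes: y along the rail (roughly to the robot's left), x roughly away from the robot, z up. The rail is orange from y = -148 to -40 mm: hook the logger on there, between -130 and -40 mm
- mark_mid (a point): middle of the green band on the rail, 36 mm long, a mark only (no step); on the +y half of the rail. The logger's hook must end within 15 mm of this point along the rail
- tape_mid (a point): centre of a roll of brown tape, 94 mm across, 48 mm high; leave alone
- swab_stack_mid (a point): centre of a small white swab packet 50 x 50 x 9 mm; leave alone

How it is judged:
By the outcome, as a careful person would: the job done as asked, in the order asked, and still so for the second after the job is handed in, with the robot touching nothing.
Of syringe_0, syringe_1, syringe_2, syringe_3 only 2 to 4 are there at a start; the rules pass over those that are not, and their reading is None.
At some moment in a run one of syringe_0, syringe_1, syringe_2, syringe_3 may be knocked a few centimetres aside while the robot is not near it.
Once in a run the grip may slacken for a moment while it holds something.
It also fails if it takes over 210 s, if anything falls off the work surface, if the arm or the gripper's body presses on something with over 40 N, if the wrist force passes 120 N, or if a joint passes its speed limit or range.

## Working session

There is one attempt and no reset: what is moved stays moved. The work goes in short steps, Python scripts to look and compute and a shell command to move; the robot and the scene stay as the last step left them, time stands still between calls to the robot, and variables do not carry over. Pictures are saved under pics/ and viewed, at most 14 in all, crops included, and the job is handed in when it is done.

```bash
ls; mkdir -p pics; cat > h.py <<'E'
import numpy as np, cv2
from rig import r, grab_frame
def save(f,name): cv2.imwrite('pics/'+name+'.png', f['pixels'][:,:,::-1])
def foc(f): return f['pixels'].shape[0]/2/np.tan(np.radians(f['vertical_fov'])/2)
def ray(f,u,v,z):
    "pixel onto the plane world z"
    T=np.array(f['cam_to_world']);d=T[:3,:3]@np.array([(u-f['cx'])/foc(f),(v-f['cy'])/foc(f),1.]);o=T[:3,3]
    return o+d*(z-o[2])/d[2]
def cloud(f):
    h,w=f['z_map'].shape;v,u=np.mgrid[:h,:w];z=f['z_map'];T=np.array(f['cam_to_world'])
    p=np.stack([(u-f['cx'])/foc(f)*z,(v-f['cy'])/foc(f)*z,z],-1)
    return p@T[:3,:3].T+T[:3,3]
E
python3 - <<'E'
from h import *
s=r.sense();print(s)
for n in('scene','top','wrist'):
    f=grab_frame(n);save(f,n+'0');np.save(n+'0.npy',f,allow_pickle=True);print(n,f['vertical_fov'],f['cx'],f['cy'],np.round(f['cam_to_world'],3).tolist())
E
```

```text
pics
{'clock': 0.0, 'qpos': array([ 1.10960324e+00,  3.53645883e-01,  1.63410520e+00, -5.80825886e-06,
        1.15524473e+00, -2.39990427e-03]), 'qvel': array([ 0.00116579, -0.00027225,  0.00082412, -0.00028132, -0.00098755,
        0.00131658]), 'joint_efforts': array([-9.93528702e-04, -6.05264997e+01, -3.42057753e+01, -6.74699277e-05,
        9.64831183e-03, -1.18053893e-05]), 'eef_pos': array([276.5957257 , 559.96958796, 252.57547572]), 'tcp_rot': array([-3.14018949e+00,  1.94320459e-06,  2.68280182e+00]), 'contact_force': array([ 0.61587177,  0.9490362 , -0.33086809]), 'wrist_torque': array([-0.02628949,  0.02268764, -0.02364342]), 'grasp_force': 0.0, 'opening': 0.9955953613222839}
scene 52.44213109081461 279.01283519624036 206.79495469838375 [[0.609, -0.562, 0.56, -49.916], [-0.793, -0.423, 0.438, -504.382], [-0.009, -0.711, -0.703, 924.742], [0.0, 0.0, 0.0, 1.0]]
top 56.40243395635536 279.1900351416455 200.39736635149077 [[-0.004, -0.996, 0.092, 515.523], [-1.0, 0.005, 0.007, 4.969], [-0.008, -0.092, -0.996, 1240.308], [0.0, 0.0, 0.0, 1.0]]
wrist 62.285710450986436 283.54956127296043 209.65304315077597 [[0.443, 0.848, 0.291, 201.387], [0.897, -0.419, -0.144, 597.053], [-0.0, 0.325, -0.946, 372.894], [0.0, 0.0, 0.0, 1.0]]
```

View pics/top0.png

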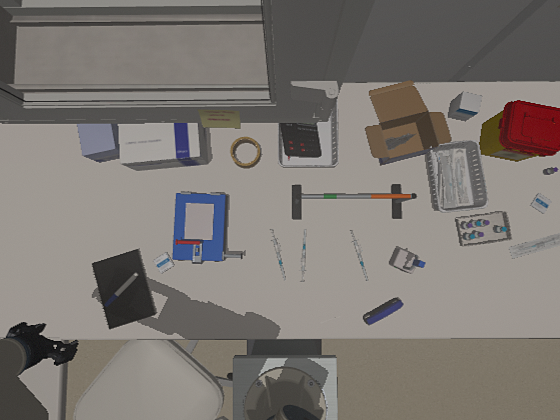

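View pics/scene0.png

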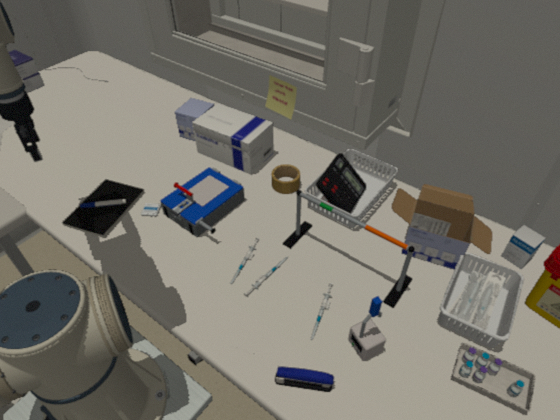

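The top view shows the case at about (201,227), its red pin at (188,242) and the lug at (236,253). Syringes lie at (277,253), (303,255) and (358,255). The logger is at (407,260), the rail runs from (297,195) to (400,195) with green at (330,196), the tape is at (245,152) and the swabs at (163,262).

```bash
python3 - <<'E'
from h import *
f=np.load('top0.npy',allow_pickle=True).item(); g=np.load('scene0.npy',allow_pickle=True).item()
im=f['pixels'][:,:,::-1]
a=cv2.resize(im[180:290,150:310],(800,550),interpolation=cv2.INTER_CUBIC)
cv2.imwrite('pics/c1.png',a)
b=cv2.resize(im[180:290,340:560],(800,400),interpolation=cv2.INTER_CUBIC)
cv2.imwrite('pics/c2.png',b)
P=cloud(f); hsv=cv2.cvtColor(f['pixels'],cv2.COLOR_RGB2HSV)
def m(lo,hi,u0,u1,v0,v1,name):
    k=cv2.inRange(hsv,lo,hi);kk=np.zeros_like(k);kk[v0:v1,u0:u1]=k[v0:v1,u0:u1]
    v,u=np.nonzero(kk);p=P[v,u]
    print(name,len(u),'px',u.mean().round(1),v.mean().round(1),'med',np.median(p,0).round(1),'min',p.min(0).round(),'max',p.max(0).round())
    return kk
k=m((105,150,60),(125,255,255),165,235,185,270,'lid blue')
c=max(cv2.findContours(k,0,2)[0],key=cv2.contourArea)
R=cv2.minAreaRect(c);print(R)
for q in cv2.boxPoints(R):print(q,ray(f,*q,58).round(1))
m((0,150,80),(8,255,255),165,235,185,270,'pin')
m((45,100,60),(75,255,255),290,420,180,210,'green')
o=m((8,150,100),(18,255,255),340,420,180,210,'orange')
m((100,120,60),(125,255,255),410,430,250,275,'post')
t=m((80,80,60),(100,255,255),265,375,225,290,'teal')
n,l,st,ce=cv2.connectedComponentsWithStats(t)
for i in range(1,n):print('teal',ce[i].round(1),st[i][4],ray(f,*ce[i],6).round(1))
E
```

```text
lid blue 560 px 191.6 228.7 med [530.3 293.5  58.4] min [446.   5.  50.] max [ 649.  334. 1240.]
((191.78155517578125, 226.4322967529297), (35.0015869140625, 66.56403350830078), 3.1798298358917236)
[172.46155 258.69232] [451.1 334.3  58. ]
[176.15387 192.23076] [651.5 327.1  58. ]
[211.10156 194.17227] [645.  220.6  58. ]
[207.40924 260.63385] [444.9 229.3  58. ]
pin 57 px 187.6 241.8 med [501.3 278.4  97.2] min [496. 247.  93.] max [507. 314. 104.]
green 36 px 329.5 196.0 med [ 625.8 -124.9  171.6] min [ 623. -141.  167.] max [ 629. -110.  177.]
orange 140 px 391.5 195.6 med [ 625.2 -295.9  171.1] min [ 516. -345.  164.] max [ 631.    5. 1240.]
post 25 px 421.3 263.5 med [ 444.  -362.   190.2] min [ 437. -370.  185.] max [ 450. -355.  194.]
teal 26 px 314.5 258.2 med [436.8 -61.2   8.4] min [ 427. -243.    5.] max [489.  15.  14.]
teal [303.6 246.7] 7 [483.8 -61.7   6. ]
teal [279.9 262.1] 10 [436.4  12.6   6. ]
teal [361.3 262.9] 9 [ 433. -241.    6.]
```

View pics/c1.png

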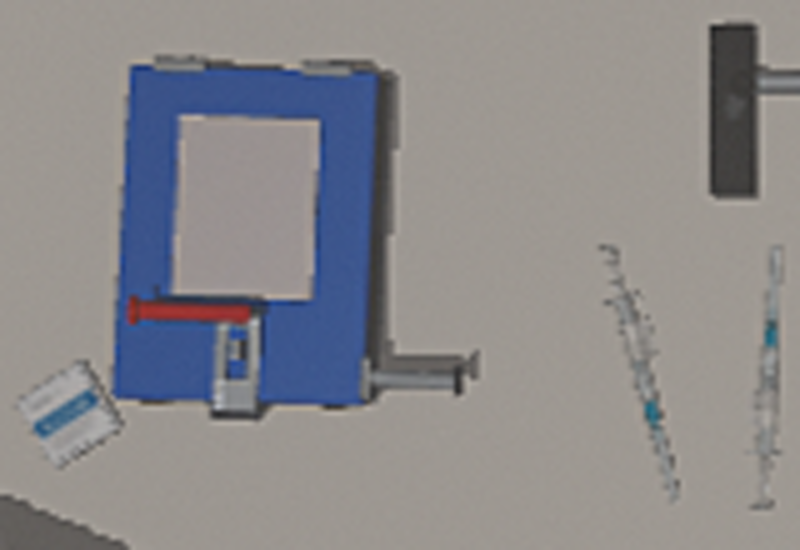

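View pics/c2.png

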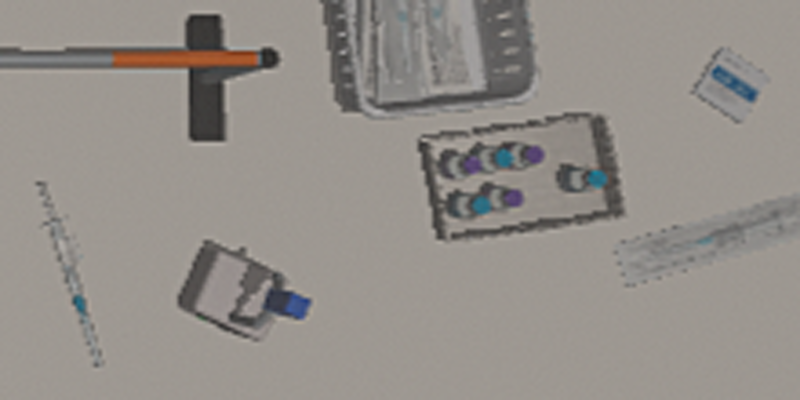

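The crops confirm three loose syringes. The hasp lies over the catch with its pin towards +y, and the logger has its post on top. The fourth syringe shape, at right, is in a pouch. I'll turn to yaw π/2 and go over the pin.

```bash
python3 -m inch '[[0,0,0.0395,0,0,0,0],[0,0,0.0395,0,0,0,0],[0,0,0.0395,0,0,0,0],[0,0,0.0395,0,0,0,0],[0,0,0.0395,0,0,0,0],[0,0,0.0395,0,0,0,0],[0,0,0.0395,0,0,0,0],[0,0,0.0395,0,0,0,0]]'
python3 -m inch '[[0,0,0.038,0,0,0,0],[0,0,0,-1,1,0,0],[0,0,0,-1,1,0,0],[0,0,0,-1,1,0,0],[0,0,0,-1,1,0,0],[0,0,0,-1,1,0,0],[0,0,0,-1,1,0,0],[0,0,0,-1,1,0,0]]'
python3 -m inch '[[0,0,0,-1,1,0,0],[0,0,0,-1,1,0,0],[0,0,0,-1,0,0,0],[0,0,0,-1,0,0,0],[0,0,0,0,0,0.5,0],[0,0,0,0,0,0,0],[0,0,0,0,0,0,0],[0,0,0,0,0,0,0]]'
cat >> h.py <<'E'
def blue_rect(f,box,z):
    u0,u1,v0,v1=box;k=np.zeros(f['z_map'].shape,np.uint8);hsv=cv2.cvtColor(f['pixels'],cv2.COLOR_RGB2HSV)
    k[v0:v1,u0:u1]=cv2.inRange(hsv,(105,150,60),(125,255,255))[v0:v1,u0:u1]
    v,u=np.nonzero(cv2.morphologyEx(k,cv2.MORPH_OPEN,np.ones((2,2))))
    p=np.array([ray(f,a,b,z)[:2] for a,b in zip(u,v)],np.float32)
    return cv2.minAreaRect(p)
E
python3 - <<'E'
from h import *
f=np.load('top0.npy',allow_pickle=True).item()
print('lid',blue_rect(f,(165,235,185,270),62))
w=grab_frame('wrist');save(w,'w1');np.save('w1.npy',w,allow_pickle=True);print(r.sense()['eef_pos'],r.sense()['tcp_rot'])
hsv=cv2.cvtColor(w['pixels'],cv2.COLOR_RGB2HSV);k=cv2.inRange(hsv,(0,150,60),(8,255,255))
P=cloud(w);v,u=np.nonzero(k);p=P[v,u];print('pin',len(u),u.min(),u.max(),v.min(),v.max(),np.median(p,0),np.percentile(p,2,0),np.percentile(p,98,0),cv2.fitLine(np.array([ray(w,a,b,92)[:2] for a,b in zip(u,v)],np.float32),2,0,.01,.01).ravel())
E
```

```text
clock: 0.82
eef_pos: [276.7, 560.2, 252.9]
tcp_rot: [-3.141, 0.001, 1.684]
contact_force: [-0.1, -0.1, 0.1]
opening: 0.995
grasp_force: 0.0
clock: 1.48
eef_pos: [452.6, 383.9, 253.1]
tcp_rot: [-3.141, 0.0, 1.571]
contact_force: [0.2, 0.8, -0.0]
opening: 1.0
grasp_force: 0.0
clock: 2.15
eef_pos: [501.8, 285.9, 241.0]
tcp_rot: [-3.142, -0.0, 1.571]
contact_force: [0.1, -0.1, 0.2]
opening: 1.0
grasp_force: 0.0
lid ((544.757568359375, 265.5736083984375), (122.07392120361328, 198.0410614013672), 87.95150756835938)
[501.85539815 286.13936395 241.15671714] [ 3.14123132e+00 -3.47839461e-04  1.57147183e+00]
pin 2 286 288 198 200 [504.55258439 287.90699549  96.75346599] [503.78480433 287.08941213  96.69417008] [505.32036444 288.72457884  96.8127619 ] [  0.69241494  -0.72149956 504.6095     286.4436    ]
```

View pics/w1.png

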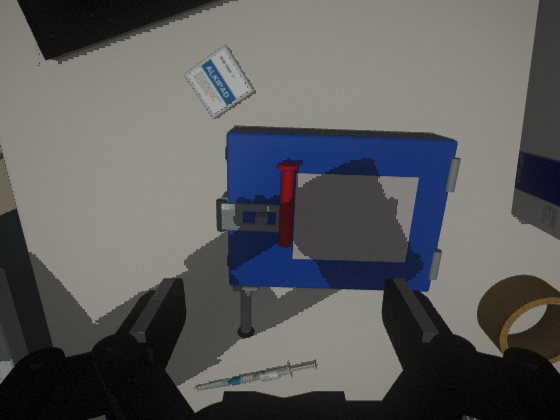

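The wrist view shows the lid with corners at about (229,128), (456,141), (429,290) and (229,287). The pin runs from (288,166) to (286,245), the hasp's middle is at row 214, and the lug runs from (246,290) to (246,332).

```bash
python3 - <<'E'
from h import *
w=np.load('w1.npy',allow_pickle=True).item()
print('lid',blue_rect(w,(200,470,100,291),62))
for n,u,v,z in [('pin end',288,168,90),('pin hasp',286,243,90),('hasp mid front',218,214,60),('lug root',246,291,54),('lug end',246,330,54),('FL',229,132,62),('FR',229,287,62),('BL',456,141,62),('BR',430,290,62)]:print(n,ray(w,u,v,z).round(1))
hsv=cv2.cvtColor(w['pixels'],cv2.COLOR_RGB2HSV);k=cv2.inRange(hsv,(0,120,30),(10,255,255))|cv2.inRange(hsv,(170,120,30),(180,255,255))
v,u=np.nonzero(k);print(len(u),cv2.fitLine(np.array([ray(w,a,b,92)[:2] for a,b in zip(u,v)],np.float32),2,0,.01,.01).ravel(), np.percentile(cloud(w)[v,u],[2,50,98],0).round(1))
E
```

```text
lid ((550.6270141601562, 271.161376953125), (173.87083435058594, 197.0359649658203), 87.9208984375)
pin end [505.3 311.5  90. ]
pin hasp [503.9 246.6  90. ]
hasp mid front [441.6 262.2  60. ]
lug root [463.8 177.   54. ]
lug end [462.1 129.6  54. ]
FL [455.7 336.4  62. ]
FR [448.2 186.6  62. ]
BL [649.  328.9  62. ]
BR [646.7 183.1  62. ]
1127 [3.8670745e-02 9.9925202e-01 5.0388159e+02 2.8321582e+02] [[498.  248.4  92.2]
 [503.8 285.5  96.3]
 [510.3 315.7 100.5]]
```

```bash
python3 -m inch '[[0,0,0.012,0.24,0.08,0,0.3],[0,0,0,0,0,1,0.3],[0,0,0,0,0,1,0.3],[0,0,0,0,0,1,0.3],[0,0,0,0,0,1,0.3],[0,0,0,0,0,1,0.3],[0,0,0,0,0,0.76,0.3],[0,0,0,0,0,0,0.3]]' 30
python3 -m inch '[[0,0,0,0,0,0,1],[0,0,0,0,0,0,1],[0,0,0,0,0,0,1],[0,0,0,0,0,0,1],[0,0,0,0,0,0,1],[0,0,0,0,0,0,1],[0,0,0,0,0,0,1],[0,0,0,0,0,0,1]]'
```

```text
clock: 2.87
eef_pos: [501.7, 291.0, 93.4]
tcp_rot: [-3.137, 0.003, 1.534]
contact_force: [-0.3, -0.3, -1.2]
opening: 0.705
grasp_force: 0.0
clock: 3.53
eef_pos: [504.8, 291.9, 97.5]
tcp_rot: [3.139, -0.001, 1.533]
contact_force: [2.4, 2.2, 2.7]
opening: 0.114
grasp_force: 29.5
```

```bash
python3 -m inch '[[0,0,0,0,-0.36,-0.51,1],[0,0,0,0,0,0,1],[0,0,0,0,-0.46,-0.42,1],[0,0,0,0,0,0,1],[0,0,0,0,-0.54,-0.30,1],[0,0,0,0,0,0,1],[0,0,0,0,-0.6,-0.17,1],[0,0,0,0,0,0,1]]'
python3 -m inch '[[0,0,0,0,-0.62,-0.03,1],[0,0,0,0,0,0,1],[0,0,0,0,-0.61,0.11,1],[0,0,0,0,0,0,1],[0,0,0,0,-0.57,0.25,1],[0,0,0,0,0,0,1],[0,0,0,0,-0.50,0.38,1],[0,0,0,0,0,0,1]]'
```

```text
clock: 4.2
eef_pos: [455.4, 294.0, 133.4]
tcp_rot: [3.138, -0.002, 1.533]
contact_force: [1.1, 0.3, 11.2]
opening: 0.118
grasp_force: 30.9
clock: 4.87
eef_pos: [396.6, 296.0, 113.1]
tcp_rot: [3.142, -0.001, 1.533]
contact_force: [1.3, 5.3, -1.2]
opening: 0.115
grasp_force: 30.3
```

```bash
python3 -m inch '[[0,0,0,0,0,0,0.5],[0,0,0,0,0,0,0.5],[0,0,0,0,0,0,0.5],[0,0,0,0,0,0,0.5],[0,0,0,0,0,-1,0.5],[0,0,0,0,0,-1,0.5],[0,0,0,0,0,-1,0.5],[0,0,0,0,0,-1,0.5]]'
python3 -m inch '[[0,0,0,-0.9,0.47,0,0.5],[0,0,0,-0.9,0.47,0,0.5],[0,0,0,-0.9,0.47,0,0.5],[0,0,0,-0.9,0.47,0,0.5],[0,0,0,-0.9,0.47,0,0.5],[0,0,0,-0.9,0.47,0,0.5],[0,0,0,0,0,0,0.5],[0,0,0,0,0,0,0.5]]'
python3 - <<'E'
from h import *
w=grab_frame('wrist');save(w,'w2');np.save('w2.npy',w,allow_pickle=True);print(r.sense()['eef_pos'],r.sense()['tcp_rot'])
t=grab_frame('top');np.save('t2.npy',t,allow_pickle=True)
E
```

```text
clock: 5.53
eef_pos: [397.0, 294.9, 215.0]
tcp_rot: [-3.141, 0.001, 1.533]
contact_force: [1.2, 0.9, -0.3]
opening: 0.497
grasp_force: 0.0
clock: 6.2
eef_pos: [462.9, 156.7, 213.9]
tcp_rot: [-3.141, 0.0, 1.53]
contact_force: [0.0, -0.3, -0.3]
opening: 0.499
grasp_force: 0.0
[462.535841   157.43558923 213.89798027] [-3.14086557e+00 -2.55701021e-05  1.53128729e+00]
```

View pics/w2.png

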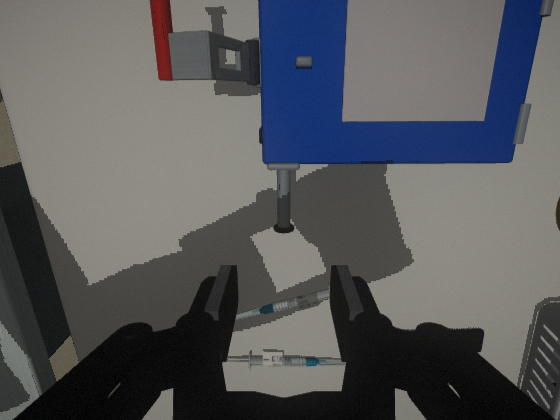

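The hasp now stands clear of the lid at (185,55). The lug rod runs from (285,166) to (283,226).

```bash
python3 - <<'E'
from h import *
w=np.load('w2.npy',allow_pickle=True).item()
for u,v,z in [(285,168,54),(284,196,54),(283,224,54),(264,163,62),(512,162,62)]:print(ray(w,u,v,z).round(1))
P=cloud(w);print(P[185:220,280:290].reshape(-1,3).max(0),np.median(P[185:215,282:288].reshape(-1,3),0))
E
```

```text
[464.9 180.3  54. ]
[463.2 156.4  54. ]
[461.3 131.2  54. ]
[448.5 186.7  62. ]
[644.6 179.5  62. ]
[467.69723671 240.07419732 334.17070635] [463.51207216 154.78135547  58.65138949]
```

```bash
python3 -m inch '[[0,0,0,-0.06,0.03,1,0.5],[0,0,0,0,0,1,0.5],[0,0,0,0,0,1,0.5],[0,0,0,0,0,1,0.5],[0,0,0,0,0,1,0.5],[0,0,0,0,0,1,0.5],[0,0,0,0,0,0.2,0.5],[0,0,0,0,0,0,0.5]]' 40
python3 -m inch '[[0,0,0,0,0,0,1],[0,0,0,0,0,0,1],[0,0,0,0,0,0,1],[0,0,0,0,0,0,1],[0,0,0,0,0,0,1],[0,0,0,0,0,0,1],[0,0,0,0,0,0,1],[0,0,0,0,0,0,1]]'
python3 -c "
import numpy as np
a=np.linspace(0,1.56,33);x=-185*np.cos(a);z=185*np.sin(a)
print((np.c_[np.diff(x),-np.diff(z)]/25).round(2).tolist())"
```

```text
clock: 6.97
eef_pos: [461.8, 156.6, 57.7]
tcp_rot: [-3.138, 0.001, 1.534]
contact_force: [-0.9, -0.3, -0.4]
opening: 0.504
grasp_force: 0.0
clock: 7.63
eef_pos: [462.7, 156.8, 60.4]
tcp_rot: [-3.141, -0.001, 1.532]
contact_force: [-7.1, 4.1, 6.9]
opening: 0.113
grasp_force: 39.0
[[0.01, -0.36], [0.03, -0.36], [0.04, -0.36], [0.06, -0.36], [0.08, -0.35], [0.1, -0.35], [0.11, -0.34], [0.13, -0.34], [0.15, -0.33], [0.16, -0.32], [0.18, -0.31], [0.19, -0.31], [0.21, -0.3], [0.22, -0.29], [0.23, -0.27], [0.25, -0.26], [0.26, -0.25], [0.27, -0.24], [0.28, -0.22], [0.29, -0.21], [0.3, -0.2], [0.31, -0.18], [0.32, -0.16], [0.33, -0.15], [0.34, -0.13], [0.34, -0.12], [0.35, -0.1], [0.35, -0.08], [0.35, -0.07], [0.36, -0.05], [0.36, -0.03], [0.36, -0.01]]
```

```bash
python3 -m inch '[[0,0,0,0,0.01,-0.36,1],[0,0,0,0,0.03,-0.36,1],[0,0,0,0,0.04,-0.36,1],[0,0,0,0,0.06,-0.36,1],[0,0,0,0,0.08,-0.35,1],[0,0,0,0,0.1,-0.35,1],[0,0,0,0,0.11,-0.34,1],[0,0,0,0,0.13,-0.34,1]]'
python3 -m inch '[[0,0,0,0,0.15,-0.33,1],[0,0,0,0,0.16,-0.32,1],[0,0,0,0,0.18,-0.31,1],[0,0,0,0,0.19,-0.31,1],[0,0,0,0,0.21,-0.3,1],[0,0,0,0,0.22,-0.29,1],[0,0,0,0,0.23,-0.27,1],[0,0,0,0,0.25,-0.26,1]]'
```

```text
clock: 8.3
eef_pos: [475.7, 156.3, 130.7]
tcp_rot: [-3.139, -0.001, 1.532]
contact_force: [-5.9, 6.6, -1.7]
opening: 0.111
grasp_force: 38.9
clock: 8.97
eef_pos: [512.8, 154.8, 190.5]
tcp_rot: [-3.133, -0.001, 1.532]
contact_force: [-19.6, 6.5, 14.5]
opening: 0.105
grasp_force: 40.5
```

```bash
python3 -m inch '[[0,0,0,0,0.16,-0.28,1],[0,0,0,0,0.22,-0.26,1],[0,0,0,0,0.28,-0.22,1],[0,0,0,0,0.29,-0.21,1],[0,0,0,0,0.3,-0.2,1],[0,0,0,0,0.31,-0.18,1],[0,0,0,0,0.32,-0.16,1],[0,0,0,0,0.33,-0.15,1]]'
```

```text
clock: 9.63
eef_pos: [571.8, 152.8, 233.3]
tcp_rot: [-3.141, -0.001, 1.533]
contact_force: [-8.5, 3.4, 13.3]
opening: 0.106
grasp_force: 41.1
```

```bash
python3 -m inch '[[0,0,0,0,0.34,-0.15,1],[0,0,0,0,0.34,-0.13,1],[0,0,0,0,0.35,-0.1,1],[0,0,0,0,0.35,-0.08,1],[0,0,0,0,0.35,-0.07,1],[0,0,0,0,0.36,-0.05,1],[0,0,0,0,0.36,-0.03,1],[0,0,0,0,0.36,-0.01,1]]'
python3 -m inch '[[0,0,0,0,0.2,0,1],[0,0,0,0,0,0,1],[0,0,0,0,0,0,0.5],[0,0,0,0,0,0,0.5],[0,0,0,0,0,0,0.5],[0,0,0,0,0,0,0.5],[0,0,0,0,0,-1,0.5],[0,0,0,0,0,-1,0.5]]'
```

```text
clock: 10.3
eef_pos: [643.4, 150.1, 248.1]
tcp_rot: [3.14, -0.002, 1.533]
contact_force: [-2.5, 4.4, 5.9]
opening: 0.11
grasp_force: 41.7
clock: 10.97
eef_pos: [646.3, 148.8, 295.0]
tcp_rot: [-3.138, 0.001, 1.533]
contact_force: [0.9, 0.0, 0.4]
opening: 0.497
grasp_force: 0.0
```

The lid went to about 1.57 rad and has been released. I'll go over the syringes and turn to yaw ≈ π.

```bash
python3 -m inch '[[0,0,0,-0.88,-0.92,0,0.5],[0,0,0,-0.88,-0.92,0,0.5],[0,0,0,-0.88,-0.92,0,0.5],[0,0,0,-0.88,-0.92,0,0.5],[0,0,0,-0.88,-0.92,0,0.5],[0,0,0,-0.88,-0.92,0,0.5],[0,0,0,-0.88,-0.92,0,0.5],[0,0,0,-0.88,-0.92,0,0.5]]' 25
python3 -m inch '[[0,0,-0.0385,0,0,0,0.5],[0,0,-0.0385,0,0,0,0.5],[0,0,-0.0385,0,0,0,0.5],[0,0,-0.0385,0,0,0,0.5],[0,0,-0.0385,0,0,0,0.5],[0,0,-0.0385,0,0,0,0.5],[0,0,-0.0385,0,0,0,0.5],[0,0,-0.0385,0,0,0,0.5]]'
python3 -m inch '[[0,0,-0.0385,0,0,0,0.5],[0,0,-0.0385,0,0,0,0.5],[0,0,-0.0385,0,0,0,0.5],[0,0,-0.0385,0,0,0,0.5],[0,0,-0.0385,0,0,0,0.5],[0,0,0,0,0,0,0.5],[0,0,0,0,0,0,0.5],[0,0,0,0,0,0,0.5]]'
python3 - <<'E'
from h import *
w=grab_frame('wrist');save(w,'w3');np.save('w3.npy',w,allow_pickle=True);print(r.sense()['eef_pos'],r.sense()['tcp_rot'])
E
```

```text
clock: 11.63
eef_pos: [455.5, -20.5, 296.2]
tcp_rot: [3.142, 0.0, 1.533]
contact_force: [0.3, 0.2, 1.1]
opening: 0.502
grasp_force: 0.0
clock: 12.3
eef_pos: [456.7, -19.8, 296.3]
tcp_rot: [-3.141, 0.0, 2.506]
contact_force: [-0.5, 0.1, -0.4]
opening: 0.503
grasp_force: 0.0
clock: 12.97
eef_pos: [456.9, -19.7, 296.3]
tcp_rot: [-3.141, -0.0, 3.101]
contact_force: [0.3, -0.1, 0.2]
opening: 0.501
grasp_force: 0.0
[456.88923925 -19.66499631 296.27042538] [-3.14149248e+00 -4.56827119e-05  3.10197463e+00]
```

View pics/w3.png

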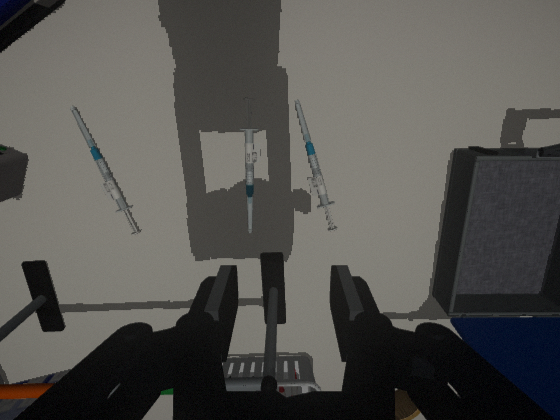

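The three syringes, from needle-cap tip to plunger end: A (296,101)–(333,229), B (250,233)–(248,98), C (73,108)–(139,233). The case is open at the right and empty.

```bash
cat >> h.py <<'E'
def go(target,s=None):
    "shift in tool fractions from the present pose to a world target"
    from scipy.spatial.transform import Rotation as Ro
    s=s or r.sense();R=Ro.from_euler('xyz',s['tcp_rot']).as_matrix()
    return (R.T@(np.array(target)-s['eef_pos'])/25).round(2)
E
python3 - <<'E'
from h import *
w=np.load('w3.npy',allow_pickle=True).item()
for n,a,b in [('A',(296,101),(333,229)),('B',(250,233),(248,98)),('C',(73,108),(139,233))]:
    p,q=ray(w,*a,6),ray(w,*b,6);d=p-q
    m=(p+q)/2;print(n,m.round(1),np.linalg.norm(d).round(1),'line angle deg',np.degrees(np.arctan2(d[1],d[0])).round(1),'shift',go([m[0],m[1],120]))
# case inner floor corners (rim z=50)
for u,v in [(458,150),(437,312)]:print(ray(w,u,v,50).round(1))
E
```

```text
A [464.   18.7   6. ] 163.2 line angle deg -164.9 shift [-0.23  1.54  7.05]
B [462.  -61.3   6. ] 164.4 line angle deg -3.3 shift [-0.27 -1.65  7.05]
C [ 460.5 -231.8    6. ] 162.8 line angle deg -162.9 shift [-0.48 -8.47  7.05]
[440.1 165.   50. ]
[641.1 163.6  50. ]
```

```bash
python3 -m inch '[[0,0,0,-0.23,1,1,0.6],[0,0,0,0,0.54,1,0.6],[0,0,-0.032,0,0,1,0.6],[0,0,-0.032,0,0,1,0.6],[0,0,-0.032,0,0,1,0.6],[0,0,0,0,0,1,0.6],[0,0,0,0,0,1,0.6],[0,0,0,0,0,1,0.6]]'
python3 -m inch '[[0,0,0,0,0,1,0.6],[0,0,0,0,0,0.9,0.6],[0,0,0,0,0,0.4,0.6],[0,0,0,0,0,0.5,0.6],[0,0,0,0,0,0,0.6],[0,0,0,0,0,0,1],[0,0,0,0,0,0,1],[0,0,0,0,0,0,1]]'
python3 -m inch '[[0,0,0,0,0,0,1],[0,0,0,0,0,0,1],[0,0,0,0,0,0,1],[0,0,0,0,0,0,1],[0,0,0,0,0,0,1]]'
```

```text
clock: 13.68
eef_pos: [464.2, 18.7, 95.3]
tcp_rot: [-3.141, 0.0, -2.879]
contact_force: [0.3, -0.3, -0.5]
opening: 0.399
grasp_force: 0.0
clock: 14.35
eef_pos: [464.9, 18.7, 27.3]
tcp_rot: [-3.141, 0.002, -2.877]
contact_force: [-0.5, 0.3, -0.5]
opening: 0.099
grasp_force: 24.7
clock: 14.77
eef_pos: [464.8, 18.7, 27.0]
tcp_rot: [-3.141, 0.002, -2.876]
contact_force: [-0.0, 0.1, 8.0]
opening: 0.098
grasp_force: 25.8
```

```bash
python3 -m inch '[[0,0,0,0,0,-0.5,1],[0,0,0,0,0,-1,1],[0,0,0.032,0,0,-1,1],[0,0,0.032,0,0,-1,1],[0,0,0.032,0,0,-1,1],[0,0,0,0,0,-1,1],[0,0,0,0,0,-1,1],[0,0,0,0,0,-1,1]]' 40
python3 -m inch '[[0,0,0,-0.4,1,0,1],[0,0,0,-0.4,1,0,1],[0,0,0,-0.4,1,0,1],[0,0,0,-0.4,1,0,1],[0,0,0,-0.4,1,0,1],[0,0,0,-0.4,1,0,1],[0,0,0,-0.4,1,0,1],[0,0,0,0,1,0,1]]'
python3 -m inch '[[0,0,0,-0.1,1,0,1],[0,0,0,0,0.6,0,1],[0,0,0,0,0,0,1],[0,0,0,0,0,0,1],[0,0,0,0,0,0,1]]'
python3 - <<'E'
from h import *
w=grab_frame('wrist');save(w,'w4');np.save('w4.npy',w,allow_pickle=True);print(r.sense()['eef_pos'],r.sense()['tcp_rot'])
E
```

```text
clock: 15.43
eef_pos: [463.7, 18.6, 215.2]
tcp_rot: [-3.142, 0.0, 3.105]
contact_force: [0.3, 0.3, 0.4]
opening: 0.094
grasp_force: 39.7
clock: 16.1
eef_pos: [542.7, 217.3, 213.9]
tcp_rot: [3.141, 0.001, 3.105]
contact_force: [0.7, 0.3, -0.2]
opening: 0.088
grasp_force: 39.7
clock: 16.52
eef_pos: [544.8, 254.9, 213.6]
tcp_rot: [-3.141, -0.001, 3.105]
contact_force: [-0.6, -0.7, 0.1]
opening: 0.088
grasp_force: 39.7
[544.95661602 254.71396408 213.71185409] [-3.14096435e+00 -4.49998437e-04  3.10480366e+00]
```

View pics/w4.png

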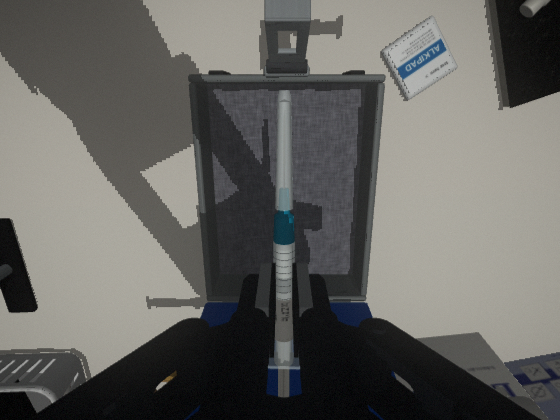

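The rim's front corners are at (191,76) and (384,76) and the floor's front corners at about (214,90) and (363,88). Its back edge is near row 301. The syringe hangs straight along the case.

```bash
python3 - <<'E'
from h import *
w=np.load('w4.npy',allow_pickle=True).item()
for u,v,z in [(191,76,50),(384,76,50),(368,300,50),(203,302,50),(214,90,6),(363,88,6),(284,88,213)]:print(u,v,ray(w,u,v,z).round(1))
E
```

```text
191 76 [448.2 187.7  50. ]
384 76 [453.5 334.8  50. ]
368 300 [651.9 331.1  50. ]
203 302 [648.5 174.5  50. ]
214 90 [458.6 195.9   6. ]
363 88 [461.7 328.7   6. ]
284 88 [460.3 258.1 213. ]
```

```bash
python3 -m inch '[[0,0,0,-0.23,0.87,0,1],[0,0,0,0,0.87,0,1],[0,0,0,0,0,1,1],[0,0,0,0,0,1,1],[0,0,0,0,0,1,1],[0,0,0,0,0,1,1],[0,0,0,0,0,1,1],[0,0,0,0,0,1,1]]'
python3 -m inch '[[0,0,0,0,0,0.5,1],[0,0,0,0,0,0.5,1],[0,0,0,0,0,0.19,1],[0,0,0,0,0,0,1],[0,0,0,0,0,0,1]]'
```

```text
clock: 17.23
eef_pos: [552.7, 297.8, 63.0]
tcp_rot: [-3.141, 0.0, 3.104]
contact_force: [1.1, 0.1, 0.2]
opening: 0.091
grasp_force: 39.7
clock: 17.65
eef_pos: [553.2, 299.1, 34.8]
tcp_rot: [3.141, 0.001, 3.105]
contact_force: [-0.0, -0.2, -0.6]
opening: 0.095
grasp_force: 39.8
```

```bash
python3 -m inch '[[0,0,0,0,0,0.05,1],[0,0,0,0,0,0,0.78],[0,0,0,0,0,0,0.78],[0,0,0,0,0,0,0.78],[0,0,0,0,0,-0.3,0.78],[0,0,0,0,0,-1,0.78],[0,0,0,0,0,-1,0.78],[0,0,0,0,0,-1,0.78]]'
python3 -m inch '[[0,0,0,0,0,-1,0.6],[0,0,0,0,0,-1,0.6],[0,0,0,0,0,-1,0.6],[0,0,0,0,0,-1,0.6],[0,0,0,0.3,-1,-0.4,0.6],[0,0,0,0.3,-1,-0.4,0.6],[0,0,0,0.3,-1,-0.4,0.6],[0,0,0,0.3,-1,-0.4,0.6]]'
python3 -m inch '[[0,0,0,0.3,-1,-0.4,0.6],[0,0,0,0.3,-1,-0.4,0.6],[0,0,0,0.3,-1,-0.3,0.6],[0,0,0,0.3,-1,0,0.6],[0,0,0,0.3,-1,0,0.6],[0,0,0,0.3,-1,0,0.6],[0,0,0,0.1,-1,0,0.6],[0,0,0,0,-1,0,0.6]]'
python3 -m inch '[[0,0,0,0,-1,0,0.6],[0,0,0,0,-1,0,0.6],[0,0,0,0,-1,0,0.6],[0,0,0,0,-1,0,0.6],[0,0,0,0,0,0,0.6],[0,0,0,0,0,0,0.6],[0,0,0,0,0,0,0.6]]'
python3 - <<'E'
from h import *
w=grab_frame('wrist');save(w,'w5');np.save('w5.npy',w,allow_pickle=True);print(r.sense()['eef_pos'],r.sense()['tcp_rot'])
E
```

```text
clock: 18.32
eef_pos: [552.4, 299.0, 116.5]
tcp_rot: [-3.141, -0.0, 3.105]
contact_force: [0.4, 0.3, 0.8]
opening: 0.223
grasp_force: 0.0
clock: 18.98
eef_pos: [518.3, 199.4, 256.4]
tcp_rot: [3.141, 0.001, 3.106]
contact_force: [0.7, 0.3, 0.5]
opening: 0.397
grasp_force: 0.0
clock: 19.65
eef_pos: [463.2, 1.1, 283.5]
tcp_rot: [3.142, 0.001, 3.106]
contact_force: [0.3, -0.4, 0.2]
opening: 0.403
grasp_force: 0.0
clock: 20.23
eef_pos: [460.5, -97.5, 283.1]
tcp_rot: [3.141, 0.0, 3.105]
contact_force: [1.3, 0.3, -0.4]
opening: 0.398
grasp_force: 0.0
[460.53604491 -97.23279322 283.03995284] [3.14133785e+00 2.24379493e-04 3.10545048e+00]
```

View pics/w5.png

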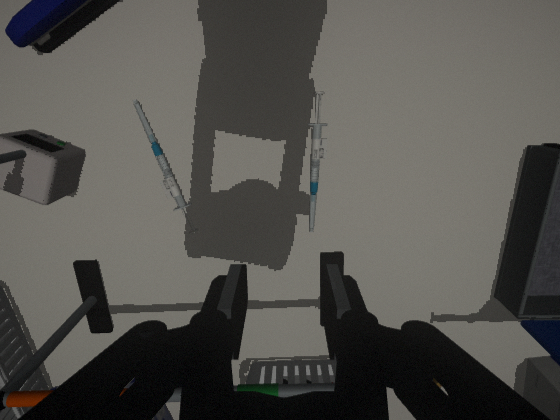

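B lies between (312,230) and (320,93), and C between (136,101) and (196,232). Neither has moved. The logger is at the left, about (40,160).

```bash
python3 - <<'E'
from h import *
w=np.load('w5.npy',allow_pickle=True).item()
for n,a,b in [('B',(312,230),(320,93)),('C',(136,101),(196,232))]:
    p,q=ray(w,*a,6),ray(w,*b,6);d=p-q
    m=(p+q)/2;print(n,m.round(1),np.linalg.norm(d).round(1),'line angle deg',np.degrees(np.arctan2(d[1],d[0])).round(1),'shift',go([m[0],m[1],26.5]))
E
```

```text
B [461.2 -60.    6. ] 160.4 line angle deg -3.7 shift [ 0.03  1.49 10.26]
C [ 460.3 -232.     6. ] 163.4 line angle deg -163.3 shift [-0.18 -5.39 10.26]
```

```bash
python3 -m inch '[[0,0,0.009,0.03,0.75,1,0.6],[0,0,0,0,0.74,1,0.6],[0,0,0,0,0,1,0.6],[0,0,0,0,0,1,0.6],[0,0,0,0,0,1,0.6],[0,0,0,0,0,1,0.6],[0,0,0,0,0,1,0.6],[0,0,0,0,0,1,0.6]]' 40
python3 -m inch '[[0,0,0,0,0,1,0.6],[0,0,0,0,0,0.7,0.6],[0,0,0,0,0,0.4,0.6],[0,0,0,0,0,0.16,0.6],[0,0,0,0,0,0,0.6],[0,0,0,0,0,0,1],[0,0,0,0,0,0,1],[0,0,0,0,0,0,1]]'
python3 -m inch '[[0,0,0,0,0,0,1],[0,0,0,0,0,0,1],[0,0,0,0,0,0,1],[0,0,0,0,0,0,1]]'
```

```text
clock: 20.95
eef_pos: [461.9, -59.4, 81.9]
tcp_rot: [3.141, 0.001, 3.079]
contact_force: [-0.4, 0.4, 0.3]
opening: 0.4
grasp_force: 0.0
clock: 21.62
eef_pos: [462.5, -60.6, 27.3]
tcp_rot: [-3.142, 0.002, 3.077]
contact_force: [-0.2, 0.9, 2.5]
opening: 0.088
grasp_force: 39.1
clock: 21.95
eef_pos: [462.6, -60.6, 27.2]
tcp_rot: [3.142, 0.002, 3.077]
contact_force: [0.6, 1.2, 7.9]
opening: 0.091
grasp_force: 40.0
```

```bash
python3 -m inch '[[0,0,0,0,0,-0.5,1],[0,0,0,0,0,-1,1],[0,0,-0.009,0,0,-1,1],[0,0,0,0,0,-1,1],[0,0,0,0,0,-1,1],[0,0,0,0,0,-1,1],[0,0,0,0,0,-1,1],[0,0,0,0,0,-0.5,1]]'
python3 -m inch '[[0,0,0,-0.24,1,0,1],[0,0,0,-0.24,1,0,1],[0,0,0,-0.24,1,0,1],[0,0,0,-0.24,1,0,1],[0,0,0,-0.24,1,0,1],[0,0,0,-0.24,1,0,1],[0,0,0,-0.24,1,0,1],[0,0,0,-0.24,1,0,1]]'
python3 -m inch '[[0,0,0,-0.24,1,0,1],[0,0,0,-0.24,1,0,1],[0,0,0,-0.24,1,0,1],[0,0,0,-0.24,1,0,1],[0,0,0,-0.19,0.87,0,1],[0,0,0,0,0,0,1],[0,0,0,0,0,0,1],[0,0,0,0,0,0,1]]'
python3 - <<'E'
from h import *
w=grab_frame('wrist');save(w,'w6');np.save('w6.npy',w,allow_pickle=True);print(r.sense()['eef_pos'],r.sense()['tcp_rot'],go([551,258,34.5]))
E
```

```text
clock: 22.62
eef_pos: [462.8, -60.8, 204.5]
tcp_rot: [-3.141, 0.004, 3.105]
contact_force: [1.7, -0.2, -0.3]
opening: 0.09
grasp_force: 39.0
clock: 23.28
eef_pos: [517.0, 138.7, 201.5]
tcp_rot: [-3.142, 0.0, 3.105]
contact_force: [0.6, -0.0, 0.7]
opening: 0.088
grasp_force: 39.1
clock: 23.95
eef_pos: [549.6, 257.6, 201.2]
tcp_rot: [-3.141, -0.001, 3.106]
contact_force: [-0.2, -1.3, -0.2]
opening: 0.088
grasp_force: 39.1
[549.6552499  257.26094521 201.2193723 ] [-3.14101825e+00 -5.76507948e-04  3.10499111e+00] [-0.06  0.04  6.67]
```

View pics/w6.png

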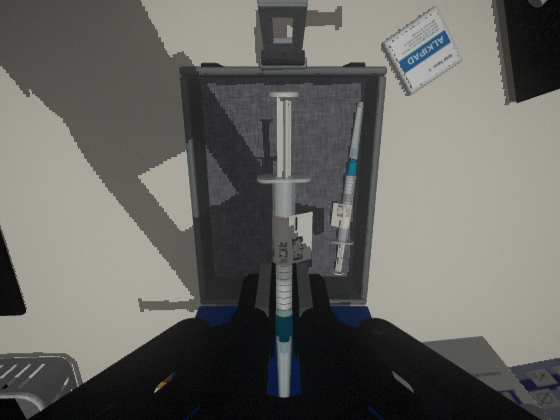

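B is gripped and aligned over the case's middle. A lies flat along the left side, from (360,103) to (341,272).

```bash
python3 -m inch '[[0,0,0,-0.06,0,1,1],[0,0,0,0,0,1,1],[0,0,0,0,0,1,1],[0,0,0,0,0,1,1],[0,0,0,0,0,1,1],[0,0,0,0,0,1,1],[0,0,0,0,0,0.4,1],[0,0,0,0,0,0.27,1]]'
python3 -m inch '[[0,0,0,0,0,0.05,1],[0,0,0,0,0,0,1],[0,0,0,0,0,0,0.78],[0,0,0,0,0,0,0.78],[0,0,0,0,0,0,0.78],[0,0,0,0,0,-0.3,0.78],[0,0,0,0,0,-1,0.78],[0,0,0,0,0,-1,0.78]]'
python3 -m inch '[[0,0,0,0,0,-1,0.6],[0,0,0,0,0,-1,0.6],[0,0,0,0,0,-1,0.6],[0,0,0,0,0,-1,0.6],[0,0,0,0.3,-1,-1,0.6],[0,0,0,0.3,-1,-0.6,0.6],[0,0,0,0.3,-1,-0.4,0.6],[0,0,0,0.3,-1,-0.4,0.6]]'
python3 -m inch '[[0,0,0,0.3,-1,-0.4,0.6],[0,0,0,0.3,-1,0,0.6],[0,0,0,0.3,-1,0,0.6],[0,0,0,0.3,-1,0,0.6],[0,0,0,0.3,-1,0,0.6],[0,0,0,0.3,-1,0,0.6],[0,0,0,0.1,-1,0,0.6],[0,0,0,0,-1,0,0.6]]'
python3 -m inch '[[0,0,0,0,-1,0,0.6],[0,0,0,0,-1,0,0.6],[0,0,0,0,-1,0,0.6],[0,0,0,0,-1,0,0.6],[0,0,0,0,-1,0,0.6],[0,0,0,0,-1,0,0.6],[0,0,0,0,0,0,0.6],[0,0,0,0,0,0,0.6]]'
python3 - <<'E'
from h import *
w=grab_frame('wrist');save(w,'w7');np.save('w7.npy',w,allow_pickle=True);print(r.sense()['eef_pos'],r.sense()['tcp_rot'])
E
```

```text
clock: 24.67
eef_pos: [550.7, 256.8, 33.3]
tcp_rot: [-3.14, -0.002, 3.104]
contact_force: [-2.1, -1.4, 10.7]
opening: 0.09
grasp_force: 40.8
clock: 25.33
eef_pos: [550.8, 257.8, 91.1]
tcp_rot: [-3.141, -0.002, 3.105]
contact_force: [0.5, 0.0, 0.8]
opening: 0.218
grasp_force: 0.0
clock: 26.0
eef_pos: [517.6, 158.5, 252.6]
tcp_rot: [3.141, 0.002, 3.106]
contact_force: [0.0, -0.3, -0.4]
opening: 0.399
grasp_force: 0.0
clock: 26.67
eef_pos: [462.3, -39.9, 261.6]
tcp_rot: [-3.142, 0.001, 3.106]
contact_force: [0.6, 0.3, -0.1]
opening: 0.401
grasp_force: 0.0
clock: 27.33
eef_pos: [457.6, -189.5, 261.3]
tcp_rot: [-3.142, 0.001, 3.103]
contact_force: [0.1, 0.3, 0.1]
opening: 0.401
grasp_force: 0.0
[ 457.62261321 -188.70200677  261.16989032] [3.14134264e+00 2.42280143e-04 3.10402084e+00]
```

View pics/w7.png

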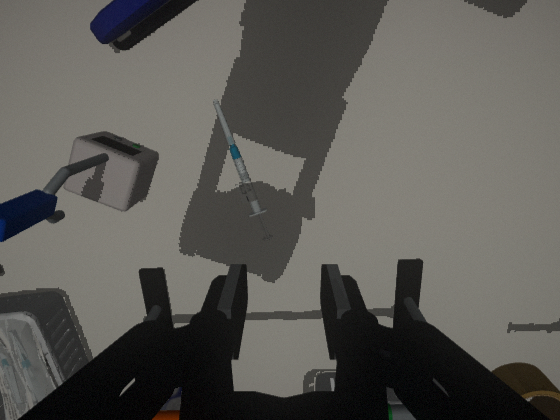

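C lies between (215,101) and (268,240). The logger's display faces the robot at (115,142), with the stem at (105,157) and the lip's free end at (57,216), so the hook's mouth points roughly +x.

```bash
python3 - <<'E'
from h import *
w=np.load('w7.npy',allow_pickle=True).item()
for n,a,b in [('C',(215,101),(268,240))]:
    p,q=ray(w,*a,6),ray(w,*b,6);d=p-q
    m=(p+q)/2;print(n,m.round(1),np.linalg.norm(d).round(1),'line angle deg',np.degrees(np.arctan2(d[1],d[0])).round(1),'shift',go([m[0],m[1],26.5]))
c=[ray(w,u,v,60).round(1) for u,v in [(82,134),(157,155),(128,211),(68,187)]]
print('box top',c,np.mean(c,0))
P=cloud(w);hsv=cv2.cvtColor(w['pixels'],cv2.COLOR_RGB2HSV);k=cv2.inRange(hsv,(105,150,60),(125,255,255));k[:150]=0;k[260:]=0;k[:,90:]=0
v,u=np.nonzero(k);p=P[v,u];p=p[p[:,2]>180];print('post',len(p),p.mean(0).round(1),p.min(0).round(),p.max(0).round())
E
```

```text
C [ 461.  -234.1    6. ] 165.0 line angle deg -163.7 shift [-0.2  -1.81  9.39]
box top [array([ 404.6, -371. ,   60. ]), array([ 426.3, -305.8,   60. ]), array([ 480. , -342.8,   60. ]), array([ 453.6, -395.7,   60. ])] [ 441.125 -353.825   60.   ]
post 91 [ 445.4 -357.3  189.2] [ 439. -362.  188.] [ 454. -354.  190.]
```

```bash
python3 -m inch '[[0,0,0,-0.2,-0.91,1,0.6],[0,0,0,0,-0.9,1,0.6],[0,0,-0.034,0,0,1,0.6],[0,0,-0.034,0,0,1,0.6],[0,0,-0.034,0,0,1,0.6],[0,0,0,0,0,1,0.6],[0,0,0,0,0,1,0.6],[0,0,0,0,0,1,0.6]]' 40
python3 -m inch '[[0,0,0,0,0,0.7,0.6],[0,0,0,0,0,0.4,0.6],[0,0,0,0,0,0.29,0.6],[0,0,0,0,0,0,0.6],[0,0,0,0,0,0,1],[0,0,0,0,0,0,1],[0,0,0,0,0,0,1],[0,0,0,0,0,0,1]]'
python3 -m inch '[[0,0,0,0,0,0,1],[0,0,0,0,0,0,1],[0,0,0,0,0,0,1],[0,0,0,0,0,-0.5,1],[0,0,0,0,0,-1,1]]'
```

```text
clock: 28.05
eef_pos: [461.5, -232.9, 60.1]
tcp_rot: [-3.141, 0.0, -2.856]
contact_force: [-0.2, 0.2, -0.2]
opening: 0.401
grasp_force: 0.0
clock: 28.72
eef_pos: [462.0, -234.5, 27.1]
tcp_rot: [-3.14, 0.002, -2.858]
contact_force: [0.4, 0.8, 4.7]
opening: 0.091
grasp_force: 39.4
clock: 29.13
eef_pos: [459.6, -233.4, 62.2]
tcp_rot: [3.139, -0.003, -2.857]
contact_force: [0.4, -0.1, -0.5]
opening: 0.09
grasp_force: 39.1
```

```bash
python3 -m inch '[[0,0,0.034,0,0,-1,1],[0,0,0.034,0,0,-1,1],[0,0,0.034,0,0,-1,1],[0,0,0,0,0,-1,1],[0,0,0,0,0,-1,1],[0,0,0,0,0,-0.5,1],[0,0,0,-0.2,1,0,1],[0,0,0,-0.2,1,0,1]]'
python3 -m inch '[[0,0,0,-0.15,1,0,1],[0,0,0,-0.15,1,0,1],[0,0,0,-0.15,1,0,1],[0,0,0,-0.15,1,0,1],[0,0,0,-0.15,1,0,1],[0,0,0,-0.15,1,0,1],[0,0,0,-0.15,1,0,1],[0,0,0,-0.15,1,0,1]]'
python3 -m inch '[[0,0,0,-0.15,1,0,1],[0,0,0,-0.15,1,0,1],[0,0,0,-0.15,1,0,1],[0,0,0,-0.15,1,0,1],[0,0,0,-0.15,1,0,1],[0,0,0,-0.15,1,0,1],[0,0,0,-0.15,1,0,1],[0,0,0,-0.15,1,0,1]]'
python3 -m inch '[[0,0,0,-0.05,0.2,0,1],[0,0,0,0,0,0,1],[0,0,0,0,0,0,1],[0,0,0,0,0,0,1]]'
python3 - <<'E'
from h import *
w=grab_frame('wrist');save(w,'w8');np.save('w8.npy',w,allow_pickle=True);print(r.sense()['eef_pos'],r.sense()['tcp_rot'],go([549.5,218,34]))
E
```

```text
clock: 29.8
eef_pos: [473.5, -185.1, 202.5]
tcp_rot: [-3.14, 0.003, 3.103]
contact_force: [1.0, -0.8, -0.2]
opening: 0.087
grasp_force: 39.1
clock: 30.47
eef_pos: [510.2, 15.3, 201.3]
tcp_rot: [-3.141, 0.0, 3.105]
contact_force: [-0.2, 0.4, -0.3]
opening: 0.086
grasp_force: 39.1
clock: 31.13
eef_pos: [547.4, 214.1, 201.2]
tcp_rot: [-3.141, 0.0, 3.105]
contact_force: [0.9, -0.1, 0.0]
opening: 0.092
grasp_force: 39.1
clock: 31.47
eef_pos: [548.5, 216.8, 200.9]
tcp_rot: [-3.141, -0.001, 3.105]
contact_force: [0.9, -0.9, 0.8]
opening: 0.091
grasp_force: 39.1
[548.58122785 216.72759731 200.97260306] [-3.14105615e+00 -4.68252885e-04  3.10445699e+00] [-0.04  0.06  6.68]
```

View pics/w8.png

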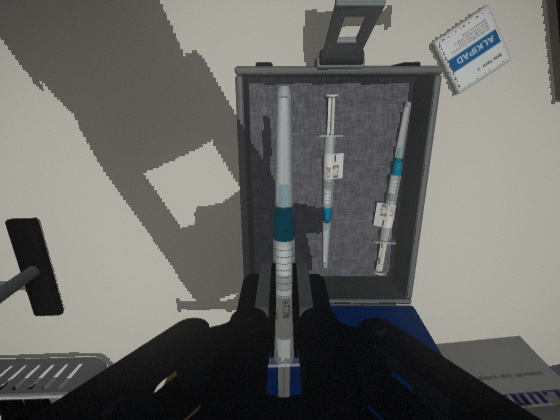

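A and B lie flat, and C is aligned over the right-hand slot with the floor clear.

```bash
python3 -m inch '[[0,0,0,-0.04,0.06,1,1],[0,0,0,0,0,1,1],[0,0,0,0,0,1,1],[0,0,0,0,0,1,1],[0,0,0,0,0,1,1],[0,0,0,0,0,1,1],[0,0,0,0,0,0.4,1],[0,0,0,0,0,0.27,1]]'
python3 -m inch '[[0,0,0,0,0,0.05,1],[0,0,0,0,0,0,1],[0,0,0,0,0,0,0.78],[0,0,0,0,0,0,0.78],[0,0,0,0,0,0,0.78],[0,0,0,0,0,-0.3,0.78],[0,0,0,0,0,-1,0.78],[0,0,0,0,0,-1,0.78]]'
python3 -m inch '[[0,0,0,0,0,-1,0.6],[0,0,0,0,0,-1,0.6],[0,0,0,0,0,-1,0.6],[0,0,0,0,0,-1,0.6],[0,0,0,0,0,-1,0.6],[0,0,0,0,0,-1,0.6],[0,0,0,0,0,-1,0.6],[0,0,0,0,0,-1,0.6]]'
python3 - <<'E'
from h import *
w=grab_frame('wrist');save(w,'w9');np.save('w9.npy',w,allow_pickle=True);t=grab_frame('top');np.save('t9.npy',t,allow_pickle=True);print(r.sense()['eef_pos'],go([646,149,300]))
# anything teal left on the worktop (x 380-520,y -300..80)?
for n,f in(('w',w),('t',t)):
    k=cv2.inRange(cv2.cvtColor(f['pixels'],cv2.COLOR_RGB2HSV),(80,80,40),(102,255,255));m,l,st,ce=cv2.connectedComponentsWithStats(k)
    P=cloud(f)
    for i in range(1,m):
        if st[i][4]>4:print(n,st[i][4],ray(f,*ce[i],6).round(),np.median(P[l==i],0).round())
E
```

```text
clock: 32.18
eef_pos: [549.1, 218.2, 33.0]
tcp_rot: [-3.14, -0.002, 3.104]
contact_force: [-1.8, -0.9, 14.2]
opening: 0.091
grasp_force: 41.4
clock: 32.85
eef_pos: [549.2, 219.1, 90.9]
tcp_rot: [-3.141, -0.002, 3.105]
contact_force: [1.5, 1.0, -0.1]
opening: 0.218
grasp_force: 0.0
clock: 33.52
eef_pos: [549.6, 219.3, 292.7]
tcp_rot: [3.141, 0.001, 3.105]
contact_force: [0.3, 0.1, -0.9]
opening: 0.4
grasp_force: 0.0
[551.78813859 220.18209215 295.91912786] [-3.87 -2.71 -0.14]
w 6 [432. 388.   6.] [432. 386.   9.]
w 6 [439. 379.   6.] [439. 378.   9.]
w 102 [523. 220.   6.] [522. 220.  14.]
w 105 [535. 321.   6.] [533. 319.  14.]
w 90 [579. 257.   6.] [576. 256.  15.]
t 21 [ 555. -609.    6.] [ 554. -588.   49.]
t 20 [ 537. -689.    6.] [ 535. -664.   49.]
t 13 [519. 223.   6.] [518. 221.  14.]
t 21 [ 515. -588.    6.] [ 515. -568.   49.]
```

All three teal bands sit inside the case at floor level and none is left on the worktop. Next I'll shut the lid.

```bash
python3 -m inch '[[0,0,0.0385,0,0,0,0.5],[0,0,0.0385,0,0,0,0.5],[0,0,0.0385,0,0,0,0.5],[0,0,0.0385,0,0,0,0.5],[0,0,0.0385,0,0,0,0.5],[0,0,0.0385,0,0,0,0.5],[0,0,0.0385,0,0,0,0.5],[0,0,0.0385,0,0,0,0.5]]'
python3 -m inch '[[0,0,0.0385,0,0,0,0.5],[0,0,0.0385,0,0,0,0.5],[0,0,0.0385,0,0,0,0.5],[0,0,0.0385,0,0,0,0.5],[0,0,0.0385,0,0,0,0.5],[0,0,0,0,0,0,0.5],[0,0,0,0,0,0,0.5]]'
python3 - <<'E'
from h import *
print(r.sense()['eef_pos'],go([646.8,150,300]),go([646.8,150,249]))
f=grab_frame('scene');P=cloud(f)
# lug rod near (646,155,240)
w=P.reshape(-1,3);s=w[(abs(w[:,0]-646)<35)&(w[:,1]>130)&(w[:,1]<175)&(w[:,2]>215)&(w[:,2]<258)];print(len(s),np.median(s,0),np.percentile(s,[5,95],0))
E
```

```text
clock: 34.28
eef_pos: [549.5, 219.3, 290.2]
tcp_rot: [-3.141, -0.0, 2.132]
contact_force: [-0.3, 0.5, 0.5]
opening: 0.496
grasp_force: 0.0
clock: 34.87
eef_pos: [549.7, 219.3, 290.3]
tcp_rot: [-3.141, 0.0, 1.537]
contact_force: [0.1, -0.5, 0.1]
opening: 0.499
grasp_force: 0.0
[549.65906011 219.30098003 290.34986376] [-2.64  3.98 -0.39] [-2.64  3.98  1.65]
72 [646.46946202 161.00436572 243.81093541] [[642.77050254 132.96938817 231.75142588]
 [653.61212584 174.16546436 250.49027581]]
```

```bash
python3 -m inch '[[0,0,0,-0.88,0,-0.4,0.5],[0,0,0,-0.88,0,0,0.5],[0,0,0,-0.88,0,0,0.5],[0,0,0,0,1,0,0.5],[0,0,0,0,1,0,0.5],[0,0,0,0,1,0,0.5],[0,0,0,0,1,0,0.5],[0,0,0,0,0,0,0.5]]' 40
python3 -m inch '[[0,0,0,0,0,1,0.5],[0,0,0,0,0,1,0.5],[0,0,0,0,0,0,0.5],[0,0,0,0,0,0,1],[0,0,0,0,0,0,1],[0,0,0,0,0,0,1],[0,0,0,0,0,0,1],[0,0,0,0,0,0,1]]'
python3 -m inch '[[0,0,0,0,0,0,1],[0,0,0,0,0,0,1],[0,0,0,0,0,0,1]]'
```

```text
clock: 35.58
eef_pos: [650.8, 149.2, 300.0]
tcp_rot: [3.14, -0.0, 1.536]
contact_force: [-0.7, 0.3, -0.6]
opening: 0.499
grasp_force: 0.0
clock: 36.25
eef_pos: [648.1, 149.9, 252.4]
tcp_rot: [3.139, -0.001, 1.533]
contact_force: [-1.2, 0.4, 6.7]
opening: 0.106
grasp_force: 39.5
clock: 36.5
eef_pos: [648.1, 149.9, 252.4]
tcp_rot: [3.139, -0.001, 1.533]
contact_force: [-1.8, -0.7, 6.5]
opening: 0.103
grasp_force: 39.6
```

```bash
python3 -m inch '[[0,0,0,0,-0.36,0.01,1],[0,0,0,0,-0.36,0.03,1],[0,0,0,0,-0.36,0.05,1],[0,0,0,0,-0.35,0.07,1],[0,0,0,0,-0.35,0.08,1],[0,0,0,0,-0.35,0.1,1],[0,0,0,0,-0.34,0.12,1],[0,0,0,0,-0.34,0.13,1]]'
python3 -m inch '[[0,0,0,0,-0.33,0.15,1],[0,0,0,0,-0.32,0.16,1],[0,0,0,0,-0.31,0.18,1],[0,0,0,0,-0.3,0.2,1],[0,0,0,0,-0.29,0.21,1],[0,0,0,0,-0.28,0.22,1],[0,0,0,0,-0.27,0.24,1],[0,0,0,0,-0.26,0.25,1]]'
```

```text
clock: 37.17
eef_pos: [577.2, 152.4, 236.7]
tcp_rot: [3.139, -0.0, 1.533]
contact_force: [1.9, -0.4, 2.1]
opening: 0.109
grasp_force: 41.5
clock: 37.83
eef_pos: [517.3, 154.6, 194.9]
tcp_rot: [-3.141, 0.0, 1.533]
contact_force: [-0.5, -0.7, 3.3]
opening: 0.112
grasp_force: 43.6
```

```bash
python3 -m inch '[[0,0,0,0,-0.25,0.26,1],[0,0,0,0,-0.23,0.27,1],[0,0,0,0,-0.22,0.29,1],[0,0,0,0,-0.21,0.3,1],[0,0,0,0,-0.19,0.31,1],[0,0,0,0,-0.18,0.31,1],[0,0,0,0,-0.16,0.32,1],[0,0,0,0,-0.15,0.33,1]]'
python3 -m inch '[[0,0,0,0,-0.13,0.34,1],[0,0,0,0,-0.11,0.34,1],[0,0,0,0,-0.1,0.35,1],[0,0,0,0,-0.08,0.35,1],[0,0,0,0,-0.06,0.36,1],[0,0,0,0,-0.04,0.36,1],[0,0,0,0,-0.03,0.36,1],[0,0,0,0,-0.01,0.36,1]]'
python3 -m inch '[[0,0,0,0,0,0,1],[0,0,0,0,0,0,1]]'
```

```text
clock: 38.5
eef_pos: [477.7, 156.0, 134.8]
tcp_rot: [-3.141, 0.0, 1.533]
contact_force: [-1.9, -1.0, 3.0]
opening: 0.11
grasp_force: 45.6
clock: 39.17
eef_pos: [462.8, 156.4, 63.8]
tcp_rot: [-3.139, 0.001, 1.533]
contact_force: [-6.9, 1.6, 2.7]
opening: 0.109
grasp_force: 47.7
clock: 39.33
eef_pos: [462.7, 156.4, 63.9]
tcp_rot: [-3.138, 0.001, 1.533]
contact_force: [-6.0, 2.0, -0.1]
opening: 0.104
grasp_force: 47.3
```

```bash
python3 -m inch '[[0,0,0,0,0,0.12,1],[0,0,0,0,0,0.1,1],[0,0,0,0,0,0,1],[0,0,0,0,0,0,1]]'
```

```text
clock: 39.67
eef_pos: [462.7, 156.4, 59.1]
tcp_rot: [-3.138, 0.001, 1.533]
contact_force: [-8.0, 1.1, 3.3]
opening: 0.107
grasp_force: 48.2
```

```bash
python3 -m inch '[[0,0,0,0,0,0.1,1],[0,0,0,0,0,0.1,1],[0,0,0,0,0,0,1],[0,0,0,0,0,0,1]]'
python3 -m inch '[[0,0,0,0,0,0,0.5],[0,0,0,0,0,0,0.5],[0,0,0,0,0,0,0.5],[0,0,0,0,0,-1,0.5],[0,0,0,0,0,-1,0.5],[0,0,0,0,0,-1,0.5],[0,0,0,0,0,-1,0.5],[0,0,0,0,0,-1,0.5]]'
python3 -m inch '[[0,0,0,0,0,-1,0.5],[0,0,0,0,0,0,0.5],[0,0,0,0,0,0,0.5]]'
python3 - <<'E'
from h import *
w=grab_frame('wrist');P=cloud(w);print(r.sense()['eef_pos'])
w0=np.load('w2.npy',allow_pickle=True).item();P0=cloud(w0)
for p in (P0,P):
    for x in (470,550,630):
        q=p.reshape(-1,3);q=q[(abs(q[:,0]-x)<8)&(abs(q[:,1]-205)<8)];print(x,len(q),np.median(q[:,2]).round(1) if len(q) else 0,end=' | ')
    l=p.reshape(-1,3);l=l[(abs(l[:,0]-463)<4)&(abs(l[:,1]-155)<15)&(l[:,2]>30)&(l[:,2]<100)];print('lug',len(l),np.median(l,0))
k=cv2.inRange(cv2.cvtColor(w['pixels'],cv2.COLOR_RGB2HSV),(0,120,30),(10,255,255));v,u=np.nonzero(k);q=P[v,u];q=q[(q[:,2]>60)&(q[:,1]>240)&(q[:,2]<150)];print('pin',len(q),np.percentile(q,[2,50,98],0).round(1))
E
```

```text
clock: 40.0
eef_pos: [462.8, 156.6, 56.4]
tcp_rot: [-3.138, 0.0, 1.533]
contact_force: [-18.4, -0.7, 41.7]
opening: 0.11
grasp_force: 54.2
clock: 40.67
eef_pos: [464.8, 156.6, 180.8]
tcp_rot: [3.141, -0.0, 1.533]
contact_force: [0.4, 0.1, 0.1]
opening: 0.503
grasp_force: 0.0
clock: 40.92
eef_pos: [465.8, 156.9, 205.9]
tcp_rot: [3.138, -0.001, 1.533]
contact_force: [-1.0, 0.3, -0.5]
opening: 0.498
grasp_force: 0.0
[464.8944502  156.62700545 204.68741566]
470 416 57.6 | 550 426 57.7 | 630 425 57.8 | lug 336 [462.91873801 155.60597001  58.47691969]
470 445 57.6 | 550 445 57.8 | 630 444 57.9 | lug 341 [463.00374615 155.58610556  58.44027379]
pin 1308 [[391.1 250.5 105.9]
 [396.4 273.7 109.7]
 [401.6 289.7 111.4]]
```

The lid is shut, matching its first readings. Next, the hasp.

```bash
python3 -m inch '[[0,0,0,0.9,-0.49,0,0.5],[0,0,0,0.9,-0.49,0,0.5],[0,0,0,0.9,-0.49,0,0.5],[0,0,0,0.9,-0.49,0,0.5],[0,0,0,0.9,-0.49,0,0.5],[0,0,0,0.9,-0.49,0,0.5],[0,0,0,0,0,0,0.5],[0,0,0,0,0,0,0.5]]' 30
python3 -m inch '[[0,0,0,0,0,1,0.5],[0,0,0,0,0,1,0.5],[0,0,0,0,0,1,0.5],[0,0,0,0,0,0.6,0.5],[0,0,0,0,0,0,0.5],[0,0,0,0,0,0,1],[0,0,0,0,0,0,1],[0,0,0,0,0,0,1]]'
python3 -m inch '[[0,0,0,0,0,0,1],[0,0,0,0,0,0,1],[0,0,0,0,0,0,1],[0,0,0,0,0,0,1]]'
```

```text
clock: 41.63
eef_pos: [395.2, 294.7, 203.3]
tcp_rot: [-3.14, 0.002, 1.535]
contact_force: [-0.2, -0.5, -0.4]
opening: 0.495
grasp_force: 0.0
clock: 42.3
eef_pos: [396.8, 294.4, 115.7]
tcp_rot: [3.141, -0.001, 1.532]
contact_force: [-0.4, -2.0, 1.4]
opening: 0.114
grasp_force: 29.2
clock: 42.63
eef_pos: [396.3, 294.4, 115.2]
tcp_rot: [3.141, -0.0, 1.533]
contact_force: [-1.5, -1.6, 2.9]
opening: 0.111
grasp_force: 29.4
```

```bash
python3 -m inch '[[0,0,0,0,0.5,-0.38,1],[0,0,0,0,0,0,1],[0,0,0,0,0.57,-0.25,1],[0,0,0,0,0,0,1],[0,0,0,0,0.61,-0.11,1],[0,0,0,0,0,0,1],[0,0,0,0,0.62,0.03,1],[0,0,0,0,0,0,1]]'
python3 -m inch '[[0,0,0,0,0.6,0.17,1],[0,0,0,0,0,0,1],[0,0,0,0,0.54,0.3,1],[0,0,0,0,0,0,1],[0,0,0,0,0.46,0.42,1],[0,0,0,0,0,0,1],[0,0,0,0,0.36,0.51,1],[0,0,0,0,0,0,1]]'
python3 -m inch '[[0,0,0,0,0,0.1,1],[0,0,0,0,0,0,1],[0,0,0,0,0,0,1]]'
```

```text
clock: 43.3
eef_pos: [455.3, 292.4, 133.1]
tcp_rot: [3.14, -0.001, 1.533]
contact_force: [1.3, -2.0, 7.9]
opening: 0.113
grasp_force: 32.8
clock: 43.97
eef_pos: [503.5, 290.7, 97.1]
tcp_rot: [3.14, -0.001, 1.533]
contact_force: [6.4, -0.9, 2.7]
opening: 0.109
grasp_force: 35.0
clock: 44.22
eef_pos: [503.9, 290.8, 96.2]
tcp_rot: [3.138, -0.001, 1.533]
contact_force: [8.0, -2.7, 5.0]
opening: 0.109
grasp_force: 35.2
```

```bash
python3 -m inch '[[0,0,0,0,0,0.12,1],[0,0,0,0,0,0,1],[0,0,0,0,0,0,1]]'
python3 -m inch '[[0,0,0,0,0,0,0.5],[0,0,0,0,0,0,0.5],[0,0,0,0,0,0,0.5],[0,0,0,0,0,-1,0.5],[0,0,0,0,0,-1,0.5],[0,0,0,0,0,-1,0.5],[0,0,0,0,0,-1,0.5],[0,0,0,0,0,-1,0.5]]'
python3 -m inch '[[0,0,0,0,0,-1,0.5],[0,0,0,0,0,0,0.5],[0,0,0,0,0,0,0.5]]'
python3 - <<'E'
from h import *
w=grab_frame('wrist');P=cloud(w);save(w,'w10')
k=cv2.inRange(cv2.cvtColor(w['pixels'],cv2.COLOR_RGB2HSV),(0,120,30),(10,255,255));v,u=np.nonzero(k);q=P[v,u];q=q[(q[:,2]>60)&(q[:,1]>230)&(q[:,2]<150)];print('pin',len(q),np.percentile(q,[2,50,98],0).round(1))
print(r.sense()['eef_pos'],go([445,-250,260]))
E
```

```text
clock: 44.47
eef_pos: [505.0, 290.9, 93.8]
tcp_rot: [3.135, -0.002, 1.533]
contact_force: [11.3, -4.5, 5.7]
opening: 0.115
grasp_force: 35.5
clock: 45.13
eef_pos: [501.4, 290.1, 217.7]
tcp_rot: [-3.14, 0.001, 1.533]
contact_force: [-0.4, 0.5, 0.3]
opening: 0.494
grasp_force: 0.0
clock: 45.38
eef_pos: [502.5, 290.7, 243.1]
tcp_rot: [3.14, -0.001, 1.533]
contact_force: [-0.6, -0.4, -0.1]
opening: 0.501
grasp_force: 0.0
pin 2 [[506.5 294.2  93.3]
 [508.1 294.6  94.4]
 [509.7 295.   95.5]]
[501.86021092 290.22800574 241.7062549 ] [-21.68  -1.46  -0.73]
```

```bash
python3 - <<'E'
from h import *
w=grab_frame('wrist');P=cloud(w)
hsv=cv2.cvtColor(w['pixels'],cv2.COLOR_RGB2HSV);k=cv2.inRange(hsv,(0,120,30),(10,255,255))|cv2.inRange(hsv,(170,120,30),(180,255,255))
v,u=np.nonzero(k);q=P[v,u];q=q[(q[:,2]>60)&(q[:,1]>230)&(q[:,2]<150)];print('pin',len(q),np.percentile(q,[2,50,98],0).round(1))
t=grab_frame('top');P=cloud(t);np.save('t11.npy',t,allow_pickle=True)
hsv=cv2.cvtColor(t['pixels'],cv2.COLOR_RGB2HSV)
for n,lo,hi in(('green',(45,100,40),(75,255,255)),('orange',(8,150,100),(18,255,255))):
    k=cv2.inRange(hsv,lo,hi);k[:180]=0;k[212:]=0;k[:,:290]=0;k[:,425:]=0
    v,u=np.nonzero(k);a=np.array([ray(t,x,y,168) for x,y in zip(u,v)])
    print(n,len(u),a.mean(0).round(1),np.percentile(a,[1,99],0).round(1)[:,1],cv2.fitLine(a[:,:2].astype(np.float32),2,0,.01,.01).ravel())
E
```

```text
pin 1061 [[499.2 247.9  90.3]
 [504.9 285.9  94.5]
 [511.5 315.6  97.9]]
green 36 [ 626.2 -125.6  168. ] [-140.7 -110.5] [ 4.61310102e-03  9.99989331e-01  6.26164246e+02 -1.25599785e+02]
orange 141 [ 626.3 -295.4  168. ] [-343.7 -242.2] [ 1.0640138e-02 -9.9994338e-01  6.2626886e+02 -2.9536838e+02]
```

The hasp is flat again and the rail is located at x≈626, y≈-200. I'll go over to the logger.

```bash
python3 -m inch '[[0,0,0,-1,-0.07,-0.2,0.4],[0,0,0,-1,-0.07,-0.2,0.4],[0,0,0,-1,-0.07,-0.2,0.4],[0,0,0,-1,-0.07,-0.2,0.4],[0,0,0,-1,-0.07,-0.2,0.4],[0,0,0,-1,-0.07,-0.2,0.4],[0,0,0,-1,-0.07,-0.2,0.4],[0,0,0,-1,-0.07,-0.2,0.4]]' 60
python3 -m inch '[[0,0,0,-1,-0.07,-0.2,0.4],[0,0,0,-1,-0.07,-0.2,0.4],[0,0,0,-1,-0.07,0,0.4],[0,0,0,-1,-0.07,0,0.4],[0,0,0,-1,-0.07,0,0.4],[0,0,0,-1,-0.07,0,0.4],[0,0,0,-1,-0.07,0,0.4],[0,0,0,-1,-0.07,0,0.4]]'
python3 -m inch '[[0,0,0,-1,-0.07,0,0.4],[0,0,0,-1,-0.07,0,0.4],[0,0,0,-1,-0.07,0,0.4],[0,0,0,-1,-0.07,0,0.4],[0,0,0,-1,-0.07,0,0.4],[0,0,0,-1,0,0,0.4],[0,0,0,-1,0,0,0.4],[0,0,0,-1,0,0,0.4]]'
python3 -m inch '[[0,0,-0.039,0,0,0,0.4],[0,0,-0.039,0,0,0,0.4],[0,0,-0.039,0,0,0,0.4],[0,0,-0.039,0,0,0,0.4],[0,0,-0.039,0,0,0,0.4],[0,0,-0.039,0,0,0,0.4],[0,0,-0.039,0,0,0,0.4],[0,0,-0.039,0,0,0,0.4]]'
python3 -m inch '[[0,0,-0.039,0,0,0,0.4],[0,0,-0.039,0,0,0,0.4],[0,0,-0.01,0,0,0,0.4],[0,0,0,0,0,0,0.4],[0,0,0,0,0,0,0.4]]'
python3 - <<'E'
from h import *
w=grab_frame('wrist');save(w,'w12');np.save('w12.npy',w,allow_pickle=True);print(r.sense()['eef_pos'],r.sense()['tcp_rot'])
E
```

```text
clock: 46.2
eef_pos: [479.9, 89.8, 280.8]
tcp_rot: [-3.139, 0.001, 1.533]
contact_force: [-0.5, -0.8, -0.3]
opening: 0.598
grasp_force: 0.0
clock: 46.87
eef_pos: [458.5, -109.3, 290.7]
tcp_rot: [-3.139, -0.001, 1.533]
contact_force: [0.7, -1.1, 0.0]
opening: 0.597
grasp_force: 0.0
clock: 47.53
eef_pos: [442.4, -308.7, 290.5]
tcp_rot: [-3.139, -0.002, 1.533]
contact_force: [1.3, -0.2, -0.5]
opening: 0.598
grasp_force: 0.0
clock: 48.2
eef_pos: [442.6, -307.4, 290.4]
tcp_rot: [3.142, -0.003, 2.519]
contact_force: [0.9, 0.1, -0.5]
opening: 0.598
grasp_force: 0.0
clock: 48.62
eef_pos: [442.7, -307.6, 290.8]
tcp_rot: [3.141, -0.002, 2.788]
contact_force: [0.7, 0.1, -0.0]
opening: 0.602
grasp_force: 0.0
[ 442.85785618 -307.62625729  291.0834681 ] [ 3.14112937e+00 -1.67239255e-03  2.78789950e+00]
```

View pics/w12.png

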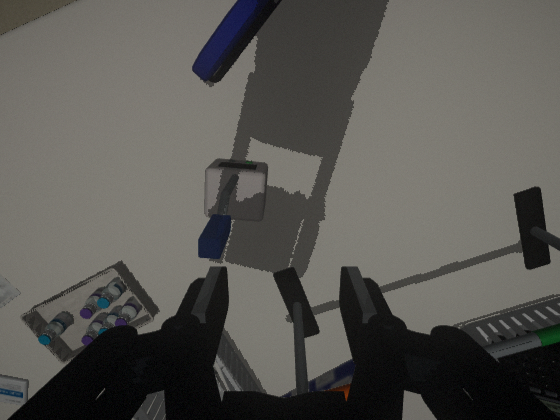

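The box is at (206–268, 158–220) with its display towards the robot, and the post top is at about (210,250), lined up with the tool within a few degrees.

```bash
python3 - <<'E'
from h import *
w=np.load('w12.npy',allow_pickle=True).item();P=cloud(w).reshape(-1,3)
n=(abs(P[:,0]-445)<60)&(abs(P[:,1]+355)<60)
b=P[n&(abs(P[:,2]-58)<5)];R=cv2.minAreaRect(b[:,:2].astype(np.float32));print(len(b),R,np.median(b[:,2]))
p=P[n&(P[:,2]>182)&(P[:,2]<200)];print(len(p),p.mean(0),cv2.minAreaRect(p[:,:2].astype(np.float32)))
for z in range(0,190,20):
    q=P[n&(abs(P[:,2]-z)<10)];print(z,len(q),q.mean(0).round(1),q.min(0).round(),q.max(0).round())
E
```

```text
2557 ((444.1387939453125, -363.9603576660156), (64.1611557006836, 56.11967849731445), 64.87094116210938) 59.39532781518011
557 [ 442.87779548 -362.80330061  188.67442187] ((443.9790954589844, -363.7041320800781), (16.051549911499023, 16.25321388244629), 66.12323760986328)
0 5798 [ 4.349e+02 -3.407e+02 -3.000e-01] [ 385. -415.   -3.] [ 505. -295.   10.]
20 198 [ 423.4 -348.9   19.3] [ 407. -380.   10.] [ 477. -325.   30.]
40 270 [ 422.6 -349.    40.7] [ 407. -380.   30.] [ 479. -325.   50.]
60 2620 [ 441.8 -360.4   59. ] [ 407. -402.   50.] [ 481. -325.   70.]
80 46 [ 424.1 -353.    80.5] [ 422. -357.   70.] [ 428. -351.   90.]
100 53 [ 424.2 -353.1  100.7] [ 422. -357.   90.] [ 428. -351.  110.]
120 128 [ 426.4 -354.6  123.3] [ 422. -370.  110.] [ 465. -351.  130.]
140 243 [ 435.8 -358.6  139.7] [ 427. -367.  130.] [ 452. -354.  150.]
160 251 [ 439.5 -359.4  160.1] [ 434. -368.  150.] [ 453. -354.  170.]
180 632 [ 441.8 -361.7  184.8] [ 434. -373.  170.] [ 453. -354.  190.]
```

```bash
python3 -m inch '[[0,0,0.026,0,0,0,0.4],[0,0,0,-0.5,-1,0,0.4],[0,0,0,-0.49,-1,0,0.4],[0,0,0,0,0,1,0.4],[0,0,0,0,0,1,0.4],[0,0,0,0,0,1,0.4],[0,0,0,0,0,1,0.4],[0,0,0,0,0,0.72,0.4]]' 60
python3 -m inch '[[0,0,0,0,0,0,0.4],[0,0,0,0,0,0,0.4]]'
python3 - <<'E'
from h import *
s=r.sense();print(s['eef_pos'],s['tcp_rot'],go([444,-363.8,173]))
E
```

```text
clock: 49.33
eef_pos: [443.7, -363.1, 171.5]
tcp_rot: [3.141, -0.002, 2.706]
contact_force: [-0.3, -0.3, -0.4]
opening: 0.602
grasp_force: 0.0
clock: 49.5
eef_pos: [444.2, -363.3, 173.3]
tcp_rot: [3.141, -0.002, 2.707]
contact_force: [0.2, -0.4, 0.5]
opening: 0.601
grasp_force: 0.0
[ 444.16053652 -363.26296376  173.25355244] [ 3.14095162e+00 -2.38532141e-03  2.70701241e+00] [-0.   -0.02  0.01]
```

```bash
python3 -m inch '[[0,0,0,0,0,0,1],[0,0,0,0,0,0,1],[0,0,0,0,0,0,1],[0,0,0,0,0,0,1],[0,0,0,0,0,0,1],[0,0,0,0,0,0,1],[0,0,0,0,0,-0.5,1],[0,0,0,0,0,-0.5,1]]' 80
python3 -m inch '[[0,0,0,0,0,-0.7,1],[0,0,0,0,0,-0.7,1],[0,0,0,0,0,-0.6,1],[0,0,-0.0347,0,0,0,1],[0,0,-0.0347,0,0,0,1],[0,0,-0.0347,0,0,0,1],[0,0,-0.0347,0,0,0,1],[0,0,0,0,0,0,1]]'
python3 - <<'E'
from h import *
s=r.sense();print(s['eef_pos'],s['tcp_rot'],s['opening'],s['contact_force'],go([540,-280,249]))
E
```

```text
clock: 50.17
eef_pos: [444.1, -363.2, 199.0]
tcp_rot: [3.141, -0.002, 2.708]
contact_force: [-0.3, 0.3, -1.6]
opening: 0.178
grasp_force: 78.1
clock: 50.83
eef_pos: [444.4, -363.5, 249.1]
tcp_rot: [3.141, -0.0, -3.134]
contact_force: [0.0, 0.4, -2.1]
opening: 0.178
grasp_force: 78.2
[ 444.44720302 -363.48328709  249.1304075 ] [ 3.14144462e+00 -1.47747059e-04 -3.13433522e+00] 0.1780944108817501 [ 0.03907005  0.44591848 -2.08027144] [-3.85  3.31  0.01]
```

```bash
python3 -m inch '[[0,0,0.002,-0.96,0.83,0,1],[0,0,0,-0.96,0.83,0,1],[0,0,0,-0.96,0.83,0,1],[0,0,0,-0.96,0.83,0,1],[0,0,0,0,0,0,1],[0,0,0,0,0,0,1]]'
python3 - <<'E'
from h import *
s=r.sense();print(s['eef_pos'],s['tcp_rot'],s['opening'])
for nm in('wrist','top','scene'):
    f=grab_frame(nm);P=cloud(f).reshape(-1,3)
    n=(abs(P[:,0]-540)<45)&(abs(P[:,1]+280)<45)
    for lo,hi in((60,128),(128,142),(142,180),(180,207),(207,225)):
        q=P[n&(P[:,2]>lo)&(P[:,2]<hi)]
        if len(q):print(nm,lo,len(q),np.median(q,0).round(1),q.min(0).round(),q.max(0).round())
    q=P[(abs(P[:,0]-626)<15)&(abs(P[:,1]+280)<60)&(abs(P[:,2]-168)<15)]
    if len(q):print(nm,'rail',len(q),np.median(q,0).round(1),np.percentile(q,[3,97],0).round(1))
E
```

```text
clock: 51.33
eef_pos: [541.6, -279.7, 248.9]
tcp_rot: [3.141, -0.0, 3.137]
contact_force: [-1.5, 0.3, -2.6]
opening: 0.177
grasp_force: 78.7
[ 541.62647767 -279.72737863  248.85255458] [ 3.14145221e+00 -3.27272343e-04  3.13706744e+00] 0.17682698383560863
wrist 60 1045 [ 512.1 -279.9  109.1] [ 510. -312.   78.] [ 562. -248.  128.]
wrist 128 5382 [ 536.  -279.9  132.7] [ 512. -312.  128.] [ 567. -248.  142.]
wrist 142 207 [ 516.8 -279.3  163.3] [ 516. -284.  143.] [ 521. -276.  180.]
wrist 180 493 [ 520.2 -279.4  199.8] [ 516. -284.  180.] [ 529. -276.  207.]
wrist 207 634 [ 532.2 -279.5  214.8] [ 522. -288.  207.] [ 535. -272.  225.]
wrist rail 269 [ 627.9 -280.5  170.9] [[ 625.3 -293.   169.5]
 [ 631.8 -267.3  172.1]]
top 60 70 [ 539.3 -248.8  103.6] [ 510. -282.   76.] [ 564. -248.  128.]
top 128 214 [ 524.5 -264.1  133. ] [ 510. -310.  128.] [ 564. -247.  140.]
top 142 7 [ 518.6 -276.6  161.1] [ 516. -279.  150.] [ 521. -276.  174.]
top 180 22 [ 521.1 -277.7  198.9] [ 516. -284.  181.] [ 561. -276.  206.]
top 207 7 [ 523.7 -278.8  209.6] [ 521. -282.  207.] [ 555. -277.  213.]
top rail 217 [ 625.  -279.8  169.6] [[ 619.7 -335.1  164.6]
 [ 631.1 -223.4  174.6]]
scene 60 422 [ 510.7 -292.8  105.1] [ 506. -315.   75.] [ 561. -252.  128.]
scene 128 493 [ 533.4 -286.9  133.7] [ 509. -314.  128.] [ 566. -250.  139.]
scene 142 39 [ 515.6 -283.4  161. ] [ 513. -286.  143.] [ 521. -279.  179.]
scene 180 43 [ 517.7 -283.7  196.9] [ 513. -286.  181.] [ 558. -279.  206.]
scene 207 44 [ 531.1 -282.9  214.8] [ 520. -290.  207.] [ 538. -276.  224.]
scene rail 122 [ 623.2 -314.2  169.9] [[ 619.9 -338.2  163.7]
 [ 631.4 -280.2  173.3]]
```

```bash
python3 -m inch '[[0,0,0,-0.85,0,0,1],[0,0,0,-0.85,0,0,1],[0,0,0,-0.85,0,0,1],[0,0,0,-0.85,0,0,1],[0,0,0,0,0,0,1],[0,0,0,0,0,0,1]]'
python3 -m inch '[[0,0,0,0,0,0.4,1],[0,0,0,0,0,0.4,1],[0,0,0,0,0,0.4,1],[0,0,0,0,0,0,1],[0,0,0,0,0,0,1]]'
python3 -m inch '[[0,0,0,0,0,0.1,1],[0,0,0,0,0,0,1],[0,0,0,0,0,0,1]]'
python3 -m inch '[[0,0,0,0,0,0.08,1],[0,0,0,0,0,0,1],[0,0,0,0,0,0,1]]'
```

```text
clock: 51.98
eef_pos: [625.5, -282.1, 248.6]
tcp_rot: [3.142, -0.001, 3.136]
contact_force: [-1.1, 0.1, -1.6]
opening: 0.171
grasp_force: 78.7
clock: 52.4
eef_pos: [624.8, -281.1, 217.8]
tcp_rot: [3.141, -0.002, 3.137]
contact_force: [0.2, 0.1, -1.9]
opening: 0.177
grasp_force: 78.8
clock: 52.65
eef_pos: [625.9, -281.3, 216.8]
tcp_rot: [-3.141, 0.0, 3.138]
contact_force: [-0.2, 1.0, -2.9]
opening: 0.175
grasp_force: 78.8
clock: 52.9
eef_pos: [625.8, -281.2, 214.5]
tcp_rot: [-3.142, -0.0, 3.138]
contact_force: [0.2, 0.1, -2.6]
opening: 0.175
grasp_force: 78.8
```

```bash
python3 -m inch '[[0,0,0,0,0,0.05,1],[0,0,0,0,0,0,1],[0,0,0,0,0,0,1]]'
python3 -m inch '[[0,0,0,0,0,0.05,1],[0,0,0,0,0,0,1],[0,0,0,0,0,0,1]]'
python3 -m inch '[[0,0,0,0,0,0.04,1],[0,0,0,0,0,0,1],[0,0,0,0,0,0,1]]'
```

```text
clock: 53.15
eef_pos: [626.0, -281.3, 213.5]
tcp_rot: [-3.141, 0.0, 3.138]
contact_force: [0.6, -0.3, -1.1]
opening: 0.173
grasp_force: 78.8
clock: 53.4
eef_pos: [626.1, -281.3, 213.1]
tcp_rot: [-3.141, 0.001, 3.138]
contact_force: [-1.2, 1.6, 5.3]
opening: 0.174
grasp_force: 80.2
clock: 53.65
eef_pos: [626.2, -281.4, 212.9]
tcp_rot: [-3.141, 0.001, 3.138]
contact_force: [-2.3, 1.3, 10.2]
opening: 0.175
grasp_force: 81.0
```

```bash
python3 -m inch '[[0,0,0,0,0.2,0,1],[0,0,0,0,0.4,0,1],[0,0,0,0,0.4,0,1],[0,0,0,0,0.4,0,1],[0,0,0,0,0.4,0,1],[0,0,0,0,0.4,0,1]]'
python3 -m inch '[[0,0,0,0,0.4,0,1],[0,0,0,0,0.4,0,1],[0,0,0,0,0.4,0,1],[0,0,0,0,0.4,0,1],[0,0,0,0,0.4,0,1],[0,0,0,0,0,0,1]]'
```

```text
clock: 54.15
eef_pos: [627.3, -227.7, 213.0]
tcp_rot: [-3.138, 0.004, 3.138]
contact_force: [0.4, -6.1, 7.2]
opening: 0.175
grasp_force: 80.0
clock: 54.65
eef_pos: [627.5, -174.8, 212.9]
tcp_rot: [3.141, 0.003, 3.138]
contact_force: [0.6, 6.8, 9.6]
opening: 0.179
grasp_force: 80.3
```

```bash
python3 -m inch '[[0,0,0,0,0.4,0,1],[0,0,0,0,0.4,0,1],[0,0,0,0,0.4,0,1],[0,0,0,0,0.4,0,1],[0,0,0,0,0.35,0,1],[0,0,0,0,0,0,1],[0,0,0,0,0,0,1]]'
python3 - <<'E'
from h import *
s=r.sense();print(s['eef_pos'],s['opening'],s['contact_force'])
for nm in('wrist','top'):
    f=grab_frame(nm);P=cloud(f).reshape(-1,3)
    q=P[(abs(P[:,0]-626)<45)&(abs(P[:,1]+126)<50)&(abs(P[:,2]-97)<8)];print(nm,'box top',len(q),np.median(q,0) if len(q) else 0,q.min(0),q.max(0))
    q=P[(abs(P[:,0]-606)<8)&(abs(P[:,1]+126)<30)&(abs(P[:,2]-135)<25)];print('stem',len(q),np.median(q,0) if len(q) else 0)
    k=cv2.inRange(cv2.cvtColor(f['pixels'],cv2.COLOR_RGB2HSV),(45,100,30),(75,255,255)).ravel()>0
    q=P[k&(abs(P[:,1]+126)<40)&(abs(P[:,0]-626)<20)];print('green',len(q),q.min(0),q.max(0))
E
```

```text
clock: 55.23
eef_pos: [627.8, -126.2, 212.9]
tcp_rot: [3.14, 0.003, 3.138]
contact_force: [0.1, 5.8, 9.3]
opening: 0.176
grasp_force: 80.3
[ 627.78170678 -126.15045675  212.89521001] 0.17552454689756325 [0.14899022 5.83863665 9.27623217]
wrist box top 5423 [ 621.97211569 -126.21002723   96.81001094] [ 598.53569796 -157.81836013   89.00203038] [653.72515795 -93.53938614 104.7326418 ]
stem 332 [ 603.39888935 -125.67293272  139.95995581]
green 802 [ 620.8040971  -144.63749867  163.05935472] [ 632.31099654 -108.42998113  172.75265823]
top box top 33 [ 601.01274581 -143.59448028   97.5234709 ] [ 595.73490716 -156.39819745   89.89355386] [ 610.03789396 -132.22328177  101.39946646]
stem 0 0Traceback (most recent call last):
  File "<stdin>", line 8, in <module>
    return umr_minimum(a, axis, None, out, keepdims, initial, where)
ValueError: zero-size array to reduction operation minimum which has no identity
```

```bash
python3 -m inch '[[0,0,0,0,0,-0.03,1],[0,0,0,0,0,0,1],[0,0,0,0,0,0,0.6],[0,0,0,0,0,0,0.6],[0,0,0,0,0,0,0.6],[0,0,0,0,0,0,0.6],[0,0,0,0,0,-0.5,0.6],[0,0,0,0,0,-1,0.6]]'
python3 -m inch '[[0,0,0,0,0,-1,0.6],[0,0,0,0,0,-1,0.6],[0,0,0,0.5,0,-1,0.6],[0,0,0,1,0,-1,0.6],[0,0,0,1,0,0,0.6],[0,0,0,1,0,0,0.6],[0,0,0,1,0,0,0.6],[0,0,0,1,0,0,0.6]]'
python3 -m inch '[[0,0,0,0,0,0,0.6],[0,0,0,0,0,0,0.6],[0,0,0,0,0,0,0.6],[0,0,0,0,0,0,0.6],[0,0,0,0,0,0,0.6],[0,0,0,0,0,0,0.6]]'
python3 - <<'E'
from h import *
f=grab_frame('scene');g=grab_frame('top')
a=cv2.resize(f['pixels'][140:340,120:480,::-1],(800,444));b=cv2.resize(g['pixels'][140:290,150:430,::-1],(290,155))
c=np.zeros((600,800,3),np.uint8);c[:444]=a;c[445:,:290]=b
cv2.imwrite('pics/end.png',c)
P=cloud(f).reshape(-1,3);q=P[(abs(P[:,0]-626)<45)&(abs(P[:,1]+126)<50)&(abs(P[:,2]-97)<6)];print(q.min(0),q.max(0))
E
```

```text
clock: 56.0
eef_pos: [624.6, -127.3, 247.0]
tcp_rot: [3.141, -0.006, 3.138]
contact_force: [-0.3, -0.3, 0.2]
opening: 0.4
grasp_force: 0.0
clock: 56.67
eef_pos: [487.7, -127.0, 350.2]
tcp_rot: [-3.141, 0.001, 3.138]
contact_force: [-0.4, -0.7, -0.4]
opening: 0.398
grasp_force: 0.0
clock: 57.17
eef_pos: [489.6, -127.0, 349.1]
tcp_rot: [3.141, -0.0, 3.138]
contact_force: [-0.6, -0.5, 0.3]
opening: 0.401
grasp_force: 0.0
[ 598.36677375 -162.71182231   91.13465519] [655.85900542 -97.39946285 102.95255588]
```

View pics/end.png

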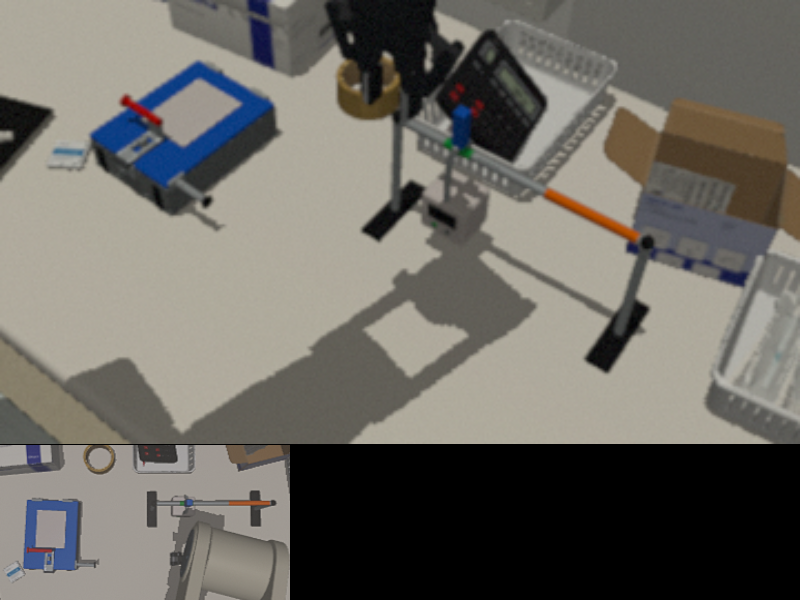

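The picture shows the case shut with the hasp flat, red pin at (140,108). The logger hangs on the green band at (460,145), the tape and swabs have not moved, and no loose syringes are left on the worktop.

```bash
python3 -c "
from rig import r
print(r.sign_off())"
```

```text
the job is handed in; nothing more can be done
None
```

The job is handed in at about 57 s: all three loose syringes lie flat in the shut case with the hasp flat over the catch, and the logger hangs on the green band; the only reading near a limit was a brief 42 N at the wrist while I pressed the lid shut (wrist limit 120 N).

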